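# Hang the brush pail from an S-hook on the rack's rail

### The arm

A 6-joint arm with a two-finger parallel gripper is mounted at the origin on a cart in front of the work surface, level with it; the furniture and walls round the work are solid. World frame = base frame: x ahead of the robot, y to its left, z up, the work surface at z = 0. Lengths are in m, angles in rad, forces in N, time in s.
With the tool pointing down it reaches from about 0.3 to 0.875 m from the base axis. Payload 6.4 kg.
Tool frame: the origin (TCP) lies on the centre line of the jaws, within the pads' length; the fingertips stand 25 mm ahead of it and the grasp point (between the pads) lies 6 mm ahead of it (ctrl.tips_ahead is the z of the fingertips in the tool frame, in m); z points along the fingers, x is the direction in which the jaws open and shut, and the axes are right-handed (so a half turn about z gives the same grasp; the last joint's range is limited). The gripper opens to 85 mm and grips with 20 to 120 N. Pads are 22 mm wide; open, the fingers measure 114 mm over their backs; the gripper's body (76 mm by 85 mm) begins 54 mm behind the grasp point. The pads swing forward as they close: fully open they stand 13 mm farther back than shut.
Start: joints at [1.032, 0.181, 1.607, -0, 1.354, -0.206], TCP at [0.188, 0.543, 0.256] pointing down, gripper open.
Joint ranges: [-2.99, 2.99], [-0.89, 2.07], [0.3, 2.58], [-1.14, 4.28], [0, 2.63], [-3.12, 3.12]. Speed limits (rad/s): [2.57, 2.57, 3.01, 3.14, 3.14, 3.14].

### API

Orientations are given as a unit quaternion [w, x, y, z].
In Python, from bench import ctrl gives the robot as it stands.
- The arm moves only by the shell command python3 -m pendant 'ROWS'. ROWS is JSON, a list that holds one entry, the list of rows, each a list of 7 numbers: the shift along the tool's x, y, z in m, then the turn, a rotation vector about the tool's x, y, z in rad, then the closure, from -1 (fully open) to 1 (shut). A call has 1 to 10 rows; each row shifts and turns the commanded pose from where the row before left it, along the tool's axes as they then stand; what a row does not reach is not made up. A row lasts 1/10 s, in which the tool goes at most 50 mm and 8.59 degrees, less where a joint would pass 70% of its speed; a pose out of reach is approached as far as the arm can. A call with a gripper value outside its range is refused whole. The fingers move at their own pace and stop on an object; the grip force is fixed at half the most. Time passes only in rows, so rows that do not move let the fingers close. It gives the time, the measured TCP pose, the force and the opening at its end, in the units of the state.
- ctrl.get_obs(): the state, without advancing time (a new reading comes with each control period).
- ctrl.camera(name): name is "scene" or "top" or "wrist"; returns (picture, depth): 420x560x3 uint8, red, green, blue; 420x560 float32, m along the optical axis (not along the pixel's ray), 0 where there is no reading.
- ctrl.calibration(name): a dict with "fov_y" (degrees; the focal length in pixels is half the picture's height over the tangent of half this angle, whatever the lens; pixels are square), "cx", "cy" (the principal point, pixels), "D" ([k1, k2, p1, p2, k3] as OpenCV has them; the pictures are not rectified), "camera_from_world" (4x4, takes a point from world to camera coordinates). Camera axes: x right, y down, z forward; pixel columns grow to the right and rows downward; lengths in m; the calibration is good to about 2 mm. A picture is of the moment at which its call begins: read the wrist's pose just before it. calibration takes no time and is no camera call; for the wrist camera it gives the pose at the moment of the call.
- ctrl.hand_in(): hands the job in, once; it reports no verdict.
The state is a dict: "time_s": time; "q": joint angles; "dq": joint speeds; "joint_efforts": joint torques, N m; "eef_pos": TCP position; "eef_rot": TCP orientation; "wrist_force": force on the tool from outside, world axes, zero at the start; "torque": the same for the moment, N m; "opening": opening from 0.0 (shut) to 1.0 (fully open).
Only numpy, scipy, OpenCV 4.12 (cv2) and the standard library are available. Lean on these libraries where they do the work, as an engineer would, in place of code of your own. Each camera call takes 0.05 s, during which the arm holds its last target.

### The job

The brush pail has to hang clear of the bench: take the S-hook with the wide top bend out of the wooden block, hook it over the rail under the rack's shelf, somewhere between the two clamps, and pull it down firmly to be sure it is seated, then let go. After that hang the pail by its wire handle in the hook's lower bend and let it come to rest there. Leave the narrow-topped hook in the block and do not disturb the date stamp standing on the bench.

Things in the scene. Friction and masses are not known exactly. Their poses are not given: they have to be found in the camera images.
- rack: Fixed bench rack, shelf on 2 posts. Origin on the bench straight below the rail's axis; x to the rack's back (away from robot), y along the rail, z up. Rail: level steel tube, 14 mm thick, at x = 0, free from y = -140 to +140 mm. Its clamps slide on the posts: the axis is 270 to 290 mm above the bench, NOT reported, so look or feel for it (with the hook or the fingers). It yields only above 50 N.
- rack_edge (a point): Middle of the lower front edge of the rack's shelf, rack frame (-8, 0, 352) mm: the shelf hangs over the rail, so a gripper pointing straight down cannot get to it; come from the front, tilted. Shelf 140 deep (to +x), 400 long, 18 thick, with a tape dispenser and roll on it. Rail clamps and posts (20 mm, at x = 30) at y = +-170 mm; feet 16 high, x = -81 to 45 mm.
- hook: Loose S-hook with the WIDE top bend: 6 mm round steel bar, 50 g, 130 mm tall, in either slot of the block, leaning up to 8 degrees. Straight shank along its z axis at x = 0, all in its x-z plane (pinch it along y). Origin: on the shank's line, level with the hook's lowest point. In the block x points away from the robot within 0.25 rad; to hang it, x as the rack's x. Hung free it leans 13 degrees.
- hook_top (a point): Inside top of the hook's top bend, (14, 0, 124) mm in the hook's frame: rests on the rail's top, 7 mm above its axis. Centre line of the bar (x, z mm): shank at x = 0 up to z = 113, half circle of radius 14 about (14, 113), down to (28, 103), upper tip (30, 96) with round end. So it opens downward, 22 mm wide inside, the tip on the +x side (behind the rail).
- hook_low (a point): Inside bottom of the hook's lower bend, (-14, 0, 6) mm in the hook's frame: the pail's handle comes to rest here. Centre line of the bar (x, z mm): lower tip (-28, 34) with round end, (-28, 17), half circle of radius 14 about (-14, 17), shank at x = 0. So it opens upward, 22 mm wide inside, the tip on the -x side (toward the robot when hung).
- narrow_hook: The other loose S-hook in the block, to be left there: as the hook, but its top bend is only 20 mm wide outside (8 mm inside, too narrow for the rail). Origin as the hook's.
- block: Fixed block of brown wood, 70 mm (x) by 124 mm (y) by 42 mm high, with two slots 36.5 mm long (x), 9 mm wide, 36 mm deep at y = -32 and +32 mm; an S-hook stands in each, 94 mm of it above the block. Origin: centre of its underside; yaw within 0.2 rad. It stands to the left or right on the bench, the pail on the other side.
- pail: Small loose round steel pail standing on the bench: 62 mm outside diameter, 56 mm high, wall 2.5 mm, 85 to 170 g. Origin: centre of its underside, z up, yaw within 0.3 rad. Stiff wire handle (5 mm thick, does not swing): an arch in the pail's y-z plane, from inside the rim at y = +-26.5 mm straight up to z = 86, round to its top at z = 116 mm. Hung up, its y axis lies along the rail.
- pail_handle (a point): Centre of the bar at the top middle of the pail's handle, 116 mm above its base; hung up, it lies about 2.5 mm above point hook_low.
- stamp: Loose date stamp, a bystander: black, 36 by 62 mm, 97 mm tall, upright on the bench between the robot and the rack. Origin: centre of its underside.

How it is judged:
On the way, in this order (a step that is already met when the one before it is completed fails the run):
1. The wide-topped S-hook is over the rail between the clamps and is pulled down on it with more than 2 N (x of hook_top in the frame of rack between -0.012 and 0.012 m and y of hook_top in the frame of rack between -0.14 and 0.14 m and z of hook_top in the frame of rack between 0.27 and 0.305 m and angle between hook's own z axis and vertical below 0.45 rad and angle between the y axis of hook and the y axis of rack, either way round below 0.5 rad and contact force between hook and rack above 2 N), for 0.1 s.
2. The hook is let go and hangs on the rail by itself, without the pail (x of hook_top in the frame of rack between -0.012 and 0.012 m and y of hook_top in the frame of rack between -0.14 and 0.14 m and z of hook_top in the frame of rack between 0.27 and 0.305 m and angle between hook's own z axis and vertical below 0.45 rad and angle between the y axis of hook and the y axis of rack, either way round below 0.5 rad and contact force between hook and rack above 0.2 N and contact force between each of the fingers, pail and hook below 0.05 N), for 0.2 s.
At the end, for the whole second after the job is handed in: Wide hook on the rail between the clamps, within 0.45 rad of upright, across the rail; pail handle within 12 mm of the bottom of its lower bend, pail upright within 0.2 rad, over 20 mm clear of the bench, under 0.06 m/s; narrow hook still in its slot (moved under 30 mm) (x of hook_top in the frame of rack between -0.012 and 0.012 m and y of hook_top in the frame of rack between -0.14 and 0.14 m and z of hook_top in the frame of rack between 0.27 and 0.305 m and angle between hook's own z axis and vertical below 0.45 rad and angle between the y axis of hook and the y axis of rack, either way round below 0.5 rad and contact force between hook and rack above 0.5 N and contact force between pail and hook above 0.4 N and distance between pail_handle and hook_low below 0.012 m and angle between pail's own z axis and vertical below 0.2 rad and height (world z) of pail above 0.02 m and linear speed of pail below 0.06 m/s and distance of narrow_hook from where it was at the start of the episode below 0.03 m and height (world z) of narrow_hook below 0.02 m); the robot touches nothing.
It fails at once if The date stamp is pushed more than 40 mm or tipped over (distance of stamp from where it was at the start of the episode above 0.04 m or angle between stamp's own z axis and vertical above 0.5 rad).
It also fails if it takes over 72 s, if anything falls off the work surface, if the arm or the gripper's body presses on something with over 40 N, if the wrist force passes 120 N, or if a joint passes its speed limit or range.

## Working session

There is one attempt and no reset: what is moved stays moved. The work goes in short steps, Python scripts to look and compute and a shell command to move; the robot and the scene stay as the last step left them, time stands still between calls to the robot, and variables do not carry over. Pictures are saved under pics/ and viewed, and the job is handed in when it is done.

```bash
ls; mkdir -p pics
cat > h.py <<'E'
import numpy as np,cv2
from bench import ctrl
def grab(n,tag):
    c=ctrl.calibration(n); im,d=ctrl.camera(n)
    np.savez(f'pics/{tag}.npz',im=im,d=d,T=c['camera_from_world'],D=np.array(c['D']),f=210/np.tan(np.radians(c['fov_y'])/2),cx=c['cx'],cy=c['cy'])
    cv2.imwrite(f'pics/{tag}.png',im[:,:,::-1]); return im,d,c
class V:
    def __init__(s,tag):
        z=np.load(f'pics/{tag}.npz'); s.im=z['im'];s.d=z['d'];s.T=z['T'];s.D=z['D'];f=float(z['f'])
        s.K=np.array([[f,0,float(z['cx'])],[0,f,float(z['cy'])],[0,0,1]])
        s.Ti=np.linalg.inv(s.T); s.o=s.Ti[:3,3]
    def ray(s,px):
        px=np.array(px,float).reshape(-1,1,2)
        u=cv2.undistortPoints(px,s.K,s.D).reshape(-1,2)
        return np.c_[u,np.ones(len(u))]@s.Ti[:3,:3].T   # depth-normalised
    def plane(s,px,z):
        r=s.ray(px); t=(z-s.o[2])/r[:,2]; return s.o+r*t[:,None]
    def pt(s,px):
        p=np.array(px,int).reshape(-1,2); r=s.ray(px); return s.o+r*s.d[p[:,1],p[:,0]][:,None]
    def cloud(s):
        h,w=s.d.shape; uu,vv=np.meshgrid(np.arange(w),np.arange(h))
        r=s.ray(np.stack([uu,vv],-1).reshape(-1,2)); return (s.o+r*s.d.reshape(-1,1)).reshape(h,w,3)
    def proj(s,P):
        P=np.array(P,float).reshape(-1,3); r,_=cv2.Rodrigues(s.T[:3,:3])
        return cv2.projectPoints(P,r,s.T[:3,3],s.K,s.D)[0].reshape(-1,2)
def tri(v1,p1,v2,p2):
    a=v1.ray(p1)[0];b=v2.ray(p2)[0];A=np.c_[a,-b];t=np.linalg.lstsq(A,v2.o-v1.o,rcond=None)[0]
    q1=v1.o+a*t[0];q2=v2.o+b*t[1];return (q1+q2)/2,np.linalg.norm(q1-q2)
E
python3 - <<'E'
from h import *
for n in ['scene','top','wrist']: grab(n,n+'0'); v=V(n+'0'); print(n,v.o.round(3),v.K[0,0].round(1),v.D, v.Ti[:3,2].round(2))
print(ctrl.get_obs())
E
```

```text
pics
scene [-0.091 -0.974  1.261] 512.1 [0.03396163 0.         0.         0.         0.        ] [ 0.42  0.63 -0.66]
top [0.408 0.005 1.523] 403.9 [-0.110656  0.        0.        0.        0.      ] [ 0.11 -0.   -0.99]
wrist [0.125 0.564 0.374] 324.4 [-0.07641041  0.          0.          0.          0.        ] [ 0.25 -0.09 -0.96]
{'time_s': 0.15, 'q': array([ 1.03168575e+00,  1.81400929e-01,  1.60772560e+00, -8.76409042e-06,
        1.35379585e+00, -2.06322716e-01]), 'dq': array([ 0.00123809, -0.00095785, -0.0057841 ,  0.00073205, -0.00074909,
        0.00068924]), 'joint_efforts': array([ 6.93535803e-04, -4.45265436e+01, -3.51689994e+01, -1.44142268e-04,
        5.98870305e-03,  7.90182213e-06]), 'eef_pos': array([0.18764688, 0.54313263, 0.25559939]), 'eef_rot': array([ 2.70574048e-04,  8.14455899e-01,  5.80225083e-01, -6.07330549e-04]), 'wrist_force': array([-0.16685377, -0.12797284,  0.61771967]), 'torque': array([-0.00810675, -0.00632489,  0.04323183]), 'opening': 0.999245115628476}
```

View pics/scene0.png

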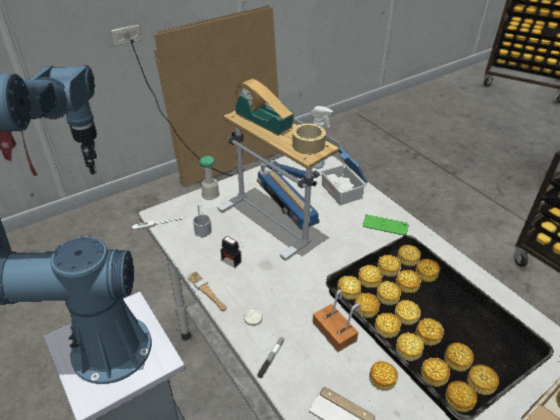

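View pics/top0.png

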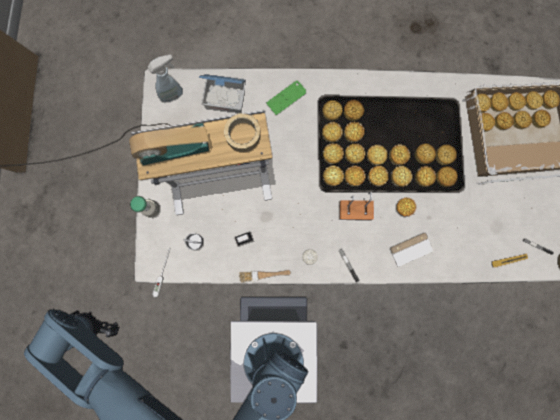

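View pics/wrist0.png

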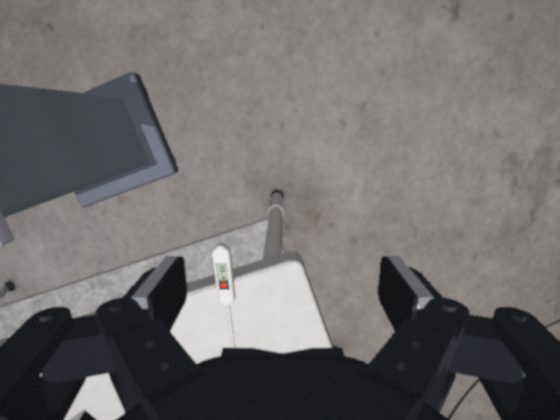

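Scene view: the block with two hooks sits at (335,327), the stamp at (231,250) and the pail at (203,226). The rail runs between about (237,135) and (308,180). Next I'll get coordinates from zoomed crops.

Run:
```python
from h import *
s=V('scene0');t=V('top0')
for tag,v,(x0,y0,x1,y1) in [('a',s,(290,270,380,360)),('b',t,(320,180,400,240)),('c',s,(185,110,335,260)),('d',t,(130,110,290,270))]:
    k=int(min(780/(x1-x0),590/(y1-y0)))
    cv2.imwrite(f'pics/z{tag}.png',cv2.resize(v.im[y0:y1,x0:x1,::-1],None,fx=k,fy=k,interpolation=cv2.INTER_CUBIC)); print(tag,k)
print('pts', [ (n,t.pt([p]).round(3)[0]) for n,p in dict(block=(356,212),pail=(194,242),stamp=(244,239),shelfL=(150,180),shelfR=(268,165)).items()])
```

```text
a 6
b 9
c 3
d 3
pts [('block', array([ 0.558, -0.304,  0.04 ])), ('pail', array([0.442, 0.281, 0.105])), ('stamp', array([0.454, 0.105, 0.103])), ('shelfL', array([ 0.682,  0.481, -0.004])), ('shelfR', array([ 0.742,  0.024, -0.001]))]
```

View pics/za.png

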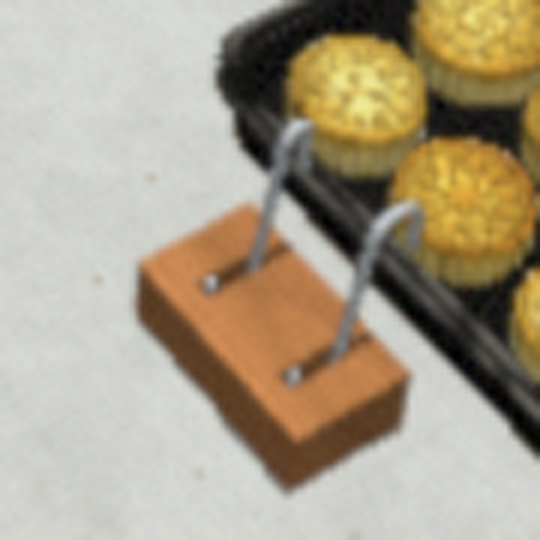

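View pics/zb.png

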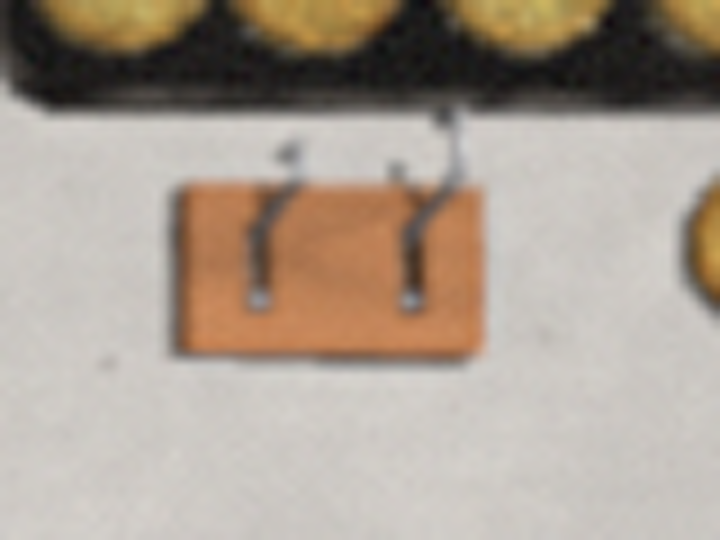

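View pics/zc.png

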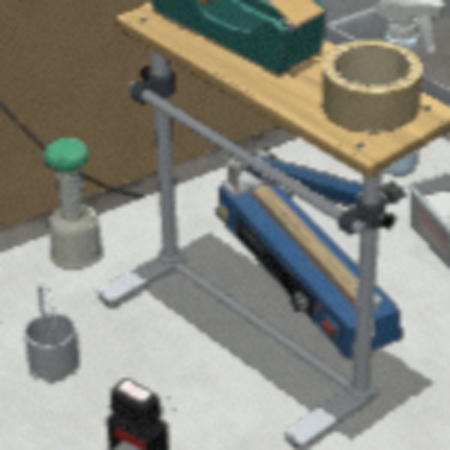

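View pics/zd.png

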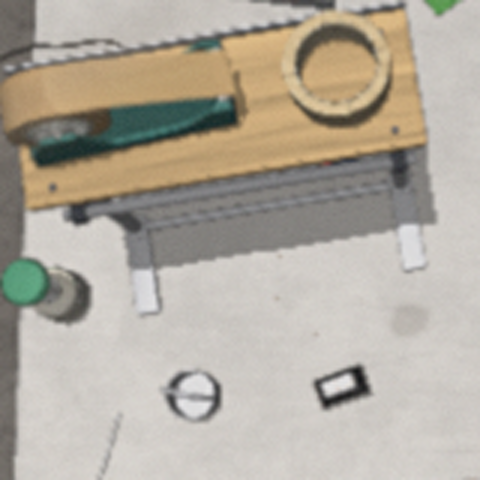

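Run:
```python
from h import *
s=V('scene0');t=V('top0')
def u(p,k,x0,y0): p=np.array(p,float); return (p+.5)/k-.5+[x0,y0]
# shelf front edge
C=t.cloud(); m=(C[...,2]>.355)&(C[...,2]<.385)
print('shelf z',np.median(C[...,2][m]),m.sum())
m8=m.astype(np.uint8)
cnt=max(cv2.findContours(m8,0,2)[0],key=cv2.contourArea)
cn=cv2.approxPolyDP(cnt,4,True)[:,0]; print(cn.tolist())
e=t.plane(u([(28,208),(425,145)],3,130,110),.370); print('edge',e.round(4))
d=e[0]-e[1]; yd=d/np.linalg.norm(d); xd=np.array([yd[1],-yd[0],0]); print('len',np.linalg.norm(d),'yaw',np.arctan2(xd[1],xd[0]))
mid=e.mean(0); o=mid+xd*.008; print('rack origin',o.round(4))
hsv=cv2.cvtColor(t.im,cv2.COLOR_RGB2HSV)
b=t.plane(u([(183,186),(484,188),(484,354),(184,354)],9,320,180),.042); print('block',b.round(4),b.mean(0).round(4))
sb=s.plane(u([(248,205),(408,378),(290,443),(140,268)],6,290,270),.042); print('block scene',sb.round(4),sb.mean(0).round(4))
# rail from scene: axis centre points
for z in (.27,.28,.29):
  P=s.plane(u([(170,108),(250,155),(325,203)],3,185,110),z); print(z,((P-o)@np.c_[xd,yd]).round(4).tolist())
# rail from depth
Cs=s.cloud()
q=[tuple(np.round(u(p,3,185,110)).astype(int)) for p in [(190,119),(210,131),(230,143),(250,155),(270,167),(290,179)]]
P=np.array([Cs[y,x] for x,y in q]); print('rail depth',np.c_[(P-o)@xd,(P-o)@yd,P[:,2]].round(4).tolist())
# hooks
for n,ps in dict(wide=[(292,377),(338,352),(372,250),(405,206)],nar=[(210,284),(254,266),(282,165),(302,124)]).items():
  q=np.round(u(ps,6,290,270)).astype(int); print(n,[Cs[y,x].round(4).tolist() for x,y in q])
```

```text
shelf z 0.3699824519555993 4832
[[264, 111], [247, 114], [256, 118], [261, 135], [246, 151], [232, 148], [224, 137], [224, 124], [231, 117], [144, 131], [203, 123], [209, 150], [141, 166], [137, 159], [139, 179], [272, 158]]
edge [[0.618  0.3975 0.37  ]
 [0.6813 0.0098 0.37  ]]
len 0.3928297835926281 yaw 0.16193100367539406
rack origin [0.6576 0.205  0.37  ]
block [[ 0.601  -0.2438  0.042 ]
 [ 0.6009 -0.3693  0.042 ]
 [ 0.532  -0.3678  0.042 ]
 [ 0.5315 -0.2434  0.042 ]] [ 0.5664 -0.3061  0.042 ]
block scene [[ 0.6006 -0.2494  0.042 ]
 [ 0.5988 -0.3731  0.042 ]
 [ 0.529  -0.3703  0.042 ]
 [ 0.5318 -0.2507  0.042 ]] [ 0.5651 -0.3109  0.042 ]
0.27 [[0.0103, 0.1283], [0.0148, -0.0038], [0.0137, -0.1236]]
0.28 [[0.0008, 0.1165], [0.0052, -0.0143], [0.0042, -0.1329]]
0.29 [[-0.0087, 0.1047], [-0.0043, -0.0248], [-0.0053, -0.1421]]
rail depth [[0.0027, 0.0837, 0.2816], [0.001, 0.0457, 0.285], [0.0035, 0.0184, 0.2815], [0.0003, -0.0197, 0.2865], [0.0043, -0.0491, 0.2839], [0.0041, -0.0777, 0.2832]]
wide [[0.554, -0.3402, 0.0412], [0.5826, -0.3416, 0.0401], [0.5913, -0.3462, 0.1165], [0.6122, -0.3413, 0.1276]]
nar [[0.5522, -0.2817, 0.0479], [0.5821, -0.2783, 0.0369], [0.5927, -0.2796, 0.1089], [0.6021, -0.2785, 0.1323]]
```

```bash
cat >> h.py <<'E'
from scipy.spatial.transform import Rotation as R
def pose():
    o=ctrl.get_obs(); q=o['eef_rot']; return np.array(o['eef_pos']),R.from_quat([q[1],q[2],q[3],q[0]]),o
def tilt(yaw,down,up=False):
    z=np.array([np.cos(down)*np.cos(yaw),np.cos(down)*np.sin(yaw),-np.sin(down)])
    x=np.array([-np.sin(yaw),np.cos(yaw),0.])*(-1 if up else 1); return R.from_matrix(np.c_[x,np.cross(z,x),z])
def plan(p,Rt=None):
    """print in-place turn (tool rotvec) and shift in tool axes (before / after turn)"""
    P,Q,o=pose(); Rt=Rt or Q
    rv=(Q.inv()*Rt).as_rotvec(); a=Q.inv().apply(p-P); b=Rt.inv().apply(p-P)
    print('t',o['time_s'],'pos',P.round(4),'q',np.array(o['q']).round(2),'F',np.array(o['wrist_force']).round(1),'op',round(o['opening'],3))
    print('turn',rv.round(4),'rows>=',np.linalg.norm(rv)/.149,'| shift before',a.round(4),'after',b.round(4),'rows',np.linalg.norm(a)/.05)
E
python3 - <<'E'
from h import *
plan(np.array([.40,-.32,.26]),tilt(0,np.pi/6))
s=V('scene0');cv2.imwrite('pics/grip.png',cv2.resize(s.im[60:190,20:140,::-1],None,fx=4,fy=4,interpolation=2))
E
```

```text
t 0.15 pos [0.1876 0.5431 0.2556] q [ 1.03  0.18  1.61 -0.    1.35 -0.21] F [-0.2 -0.1  0.6] op 0.999
turn [-1.0376  0.1753 -0.3011] rows>= 7.345987325387138 | shift before [-0.7464  0.4827 -0.0036] after [-0.8631  0.11    0.1817] rows 17.777639422783096
```

View pics/grip.png

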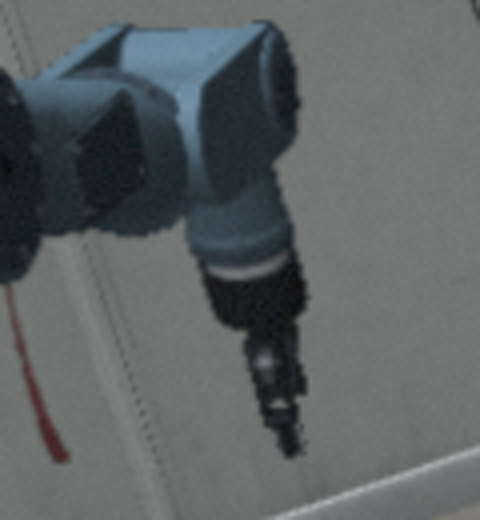

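Run:
```python
from h import *
plan(np.array([.45,.1,.27]),tilt(0,np.pi/6))
```

```text
t 0.15 pos [0.1876 0.5431 0.2556] q [ 1.03  0.18  1.61 -0.    1.35 -0.21] F [-0.2 -0.1  0.6] op 0.999
turn [-1.0376  0.1753 -0.3011] rows>= 7.345987325387138 | shift before [-0.3331  0.3927 -0.0141] after [-0.4431  0.1436  0.22  ] rows 10.30345708288619
```

```bash
python3 -m pendant '[[[-0.030,0.036,-0.001,0,0,0,-1],[-0.030,0.036,-0.001,0,0,0,-1],[-0.030,0.036,-0.001,0,0,0,-1],[-0.030,0.036,-0.001,0,0,0,-1],[-0.030,0.036,-0.001,0,0,0,-1],[-0.030,0.036,-0.001,0,0,0,-1],[-0.030,0.036,-0.001,0,0,0,-1],[-0.030,0.036,-0.001,0,0,0,-1],[-0.030,0.036,-0.001,0,0,0,-1],[-0.030,0.036,-0.001,0,0,0,-1]]]'
python3 - <<'E'
from h import *
plan(np.array([.40,-.32,.26]),tilt(0,np.pi/6))
E
```

```text
time_s: 1.15
eef_pos: [0.4306, 0.1405, 0.2664]
eef_rot: [0.0, 0.814, 0.58, 0.0]
wrist_force: [1.0, 0.5, -0.1]
opening: 0.998
t 1.15 pos [0.4306 0.1405 0.2664] q [ 0.05 -0.11  1.89  0.    1.37 -1.19] F [ 1.   0.5 -0.1] op 0.998
turn [-1.0369  0.1741 -0.3019] rows>= 7.341381878911314 | shift before [-0.4452  0.1216  0.0063] after [-0.4605 -0.0208 -0.0233] rows 9.231618032092149
```

```bash
python3 -m pendant '[[[-0.044,0.012,0,0,0,0,-0.2],[-0.044,0.012,0,0,0,0,-0.2],[-0.044,0.012,0,0,0,0,-0.2],[-0.044,0.012,0,0,0,0,-0.2],[-0.044,0.012,0,0,0,0,-0.2],[-0.044,0.012,0,0,0,0,-0.2],[-0.044,0.012,0,0,0,0,-0.2],[-0.044,0.012,0,0,0,0,-0.2],[-0.044,0.012,0,0,0,0,-0.2],[-0.044,0.012,0,0,0,0,-0.2]]]'
python3 - <<'E'
from h import *
plan(np.array([.42,-.34,.20]),tilt(0,np.pi/6))
E
```

```text
time_s: 2.15
eef_pos: [0.3991, -0.3146, 0.2661]
eef_rot: [-0.0, 0.815, 0.58, 0.0]
wrist_force: [0.7, -0.1, 0.9]
opening: 0.599
t 2.15 pos [ 0.3991 -0.3146  0.2661] q [-0.9   0.02  1.76  0.    1.36 -2.14] F [ 0.7 -0.1  0.9] op 0.599
turn [-1.0371  0.1742 -0.3023] rows>= 7.343811075419777 | shift before [-0.0172  0.028   0.0661] after [-0.0254 -0.0468  0.0511] rows 1.4770145940248751
```

```bash
python3 -m pendant '[[[0,0,0,-0.13,0.022,-0.038,-0.2],[0,0,0,-0.13,0.022,-0.038,-0.2],[0,0,0,-0.13,0.022,-0.038,-0.2],[0,0,0,-0.13,0.022,-0.038,-0.2],[0,0,0,-0.13,0.022,-0.038,-0.2],[0,0,0,-0.13,0.022,-0.038,-0.2],[0,0,0,-0.13,0.022,-0.038,-0.2],[0,0,0,-0.13,0.022,-0.038,-0.2],[0,0,0,0,0,0,-0.2]]]'
python3 - <<'E'
from h import *
plan(np.array([.42,-.34,.20]),tilt(0,np.pi/6))
grab('wrist','w1'); print(V('w1').o,V('w1').Ti[:3,2])
E
```

```text
time_s: 3.05
eef_pos: [0.4399, -0.2756, 0.3361]
eef_rot: [0.323, 0.658, 0.597, 0.326]
wrist_force: [0.1, 0.7, -0.2]
opening: 0.602
t 3.05 pos [ 0.4399 -0.2756  0.3361] q [-1.29 -0.39  2.21  1.    1.16 -3.12] F [ 0.1  0.7 -0.2] op 0.602
turn [-0.0925  0.0389 -0.0761] rows>= 0.8452540390521996 | shift before [-0.0715 -0.1173  0.0648] after [-0.0644 -0.1278  0.0508] rows 3.0378369141701587
[ 0.30622549 -0.26754145  0.35080867] [ 0.93738816 -0.05409299 -0.34406014]
```

View pics/w1.png

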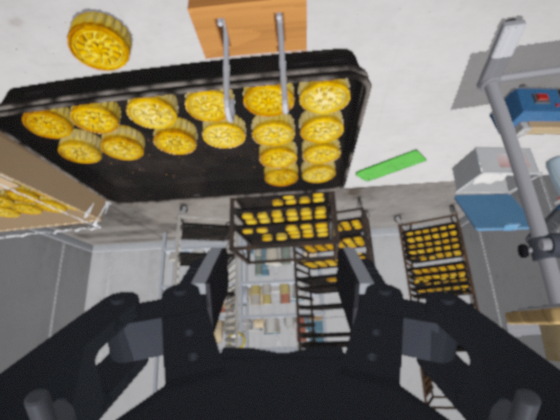

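```bash
python3 -m pendant '[[[0,0,0,0,0,0.149,-0.2],[0,0,0,0,0,0.149,-0.2],[0,0,0,0,0,0.149,-0.2],[0,0,0,0,0,0.149,-0.2],[0,0,0,0,0,0.149,-0.2],[0,0,0,0,0,0.149,-0.2],[0,0,0,0,0,0.149,-0.2],[0,0,0,0,0,0.149,-0.2],[0,0,0,0,0,0.149,-0.2],[0,0,0,0,0,0.149,-0.2]]]' >/dev/null;  python3 -m pendant '[[[0,0,0,0,0,0.149,-0.2],[0,0,0,0,0,0.149,-0.2],[0,0,0,0,0,0.149,-0.2],[0,0,0,0,0,0.149,-0.2],[0,0,0,0,0,0.149,-0.2],[0,0,0,0,0,0.149,-0.2],[0,0,0,0,0,0.149,-0.2],[0,0,0,0,0,0.149,-0.2],[0,0,0,0,0,0.149,-0.2],[0,0,0,0,0,0.149,-0.2]]]'
python3 - <<'E'
from h import *
plan(np.array([.40,-.342,.17]),tilt(0,np.pi/6,True))
E
```

```text
time_s: 5.1
eef_pos: [0.439, -0.2767, 0.3329]
eef_rot: [-0.299, 0.647, -0.611, 0.345]
wrist_force: [1.2, 0.4, -0.3]
opening: 0.602
t 5.1 pos [ 0.439  -0.2767  0.3329] q [-1.29 -0.38  2.21  1.    1.16 -0.13] F [ 1.2  0.4 -0.3] op 0.602
turn [ 0.1013 -0.0304  0.076 ] rows>= 0.8742939356546726 | shift before [0.0514 0.1592 0.0657] after [0.0653 0.1606 0.0477] rows 3.5951994494976494
```

```bash
python3 -m pendant '[[[0,0,0,0.1,-0.03,0.076,-0.2],[0.013,0.032,0.01,0,0,0,-0.2],[0.013,0.032,0.01,0,0,0,-0.2],[0.013,0.032,0.01,0,0,0,-0.2],[0.013,0.032,0.01,0,0,0,-0.2],[0.013,0.032,0.008,0,0,0,-0.2],[0,0,0,0,0,0,-0.2],[0,0,0,0,0,0,-0.2]]]'
python3 - <<'E'
from h import *
plan(np.array([.40,-.342,.17]),tilt(0,np.pi/6,True))
grab('wrist','w2'); print(V('w2').o,V('w2').Ti[:3,2])
E
```

```text
time_s: 5.9
eef_pos: [0.4012, -0.3421, 0.1709]
eef_rot: [-0.354, 0.614, -0.611, 0.354]
wrist_force: [-0.1, 0.4, 1.2]
opening: 0.6
t 5.9 pos [ 0.4012 -0.3421  0.1709] q [-1.49  0.13  2.24  1.24  1.15 -0.71] F [-0.1  0.4  1.2] op 0.6
turn [-0.0004  0.0018  0.0033] rows>= 0.025210348112491118 | shift before [-0.0001  0.0014 -0.0006] after [-0.0001  0.0014 -0.0006] rows 0.03061034618287242
[ 0.33285002 -0.34326093  0.287923  ] [ 0.70483629  0.00093876 -0.70936938]
```

View pics/w2.png

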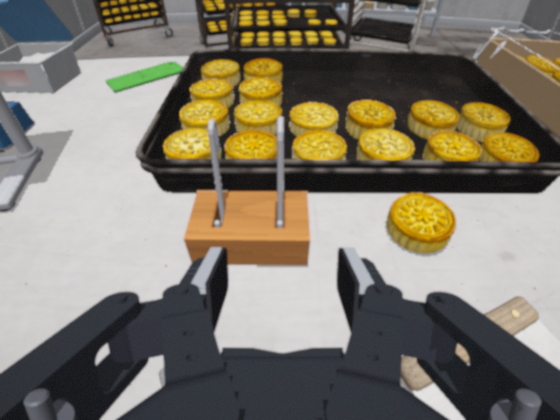

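Run:
```python
from h import *
w=V('w2');s=V('scene0');t=V('top0')
cv2.imwrite('pics/w2z.png',cv2.resize(w.im[105:245,180:320,::-1],None,fx=4,fy=4,interpolation=2))
C=w.cloud()
for col in (0,):
  for r in range(120,226,6):
    row=C[r,274:292]; k=np.argmin(np.where(w.d[r,274:292]>0,w.d[r,274:292],9)); print(r,274+k,row[k].round(4), C[r,205+np.argmin(w.d[r,205:228])].round(4))
b=C[200:235,195:305]; g=b[abs(b[...,2]-.042)<.006]; print('blocktop',g.min(0),g.max(0))
```

```text
120 282 [ 0.6046 -0.3425  0.1305] [ 0.5998 -0.2777  0.1333]
126 281 [ 0.5975 -0.3416  0.1284] [ 0.5923 -0.2777  0.1315]
132 279 [ 0.5934 -0.3398  0.1245] [ 0.5899 -0.2755  0.1267]
138 279 [ 0.5917 -0.3398  0.1191] [ 0.588  -0.2769  0.1214]
144 282 [ 0.5901 -0.3426  0.1135] [ 0.5877 -0.2789  0.115 ]
150 280 [ 0.5887 -0.3407  0.1076] [ 0.587  -0.2771  0.1087]
156 280 [ 0.5879 -0.3407  0.1011] [ 0.3329 -0.3433  0.2879]
162 279 [ 0.5868 -0.3398  0.0947] [ 0.5853 -0.2784  0.0957]
168 282 [ 0.5855 -0.3427  0.0883] [ 0.5845 -0.2766  0.089 ]
174 279 [ 0.5841 -0.3397  0.0818] [ 0.5832 -0.2759  0.0824]
180 280 [ 0.5838 -0.3407  0.0742] [ 0.3329 -0.3433  0.2879]
186 278 [ 0.582  -0.3387  0.0678] [ 0.5824 -0.278   0.0671]
192 281 [ 0.5809 -0.3418  0.0604] [ 0.5805 -0.2763  0.0605]
198 281 [ 0.5797 -0.3418  0.053 ] [ 0.5795 -0.2765  0.0528]
204 280 [ 0.5786 -0.3407  0.0452] [ 0.579  -0.2754  0.0444]
210 291 [ 0.5714 -0.3524  0.0435] [ 0.5707 -0.269   0.0437]
216 287 [ 0.5629 -0.3481  0.0434] [ 0.5623 -0.2703  0.0434]
222 280 [ 0.553  -0.3409  0.045 ] [ 0.5526 -0.2761  0.0449]
blocktop [ 0.53728153 -0.36681419  0.03600488] [ 0.58861375 -0.24736421  0.04778666]
```

View pics/w2z.png

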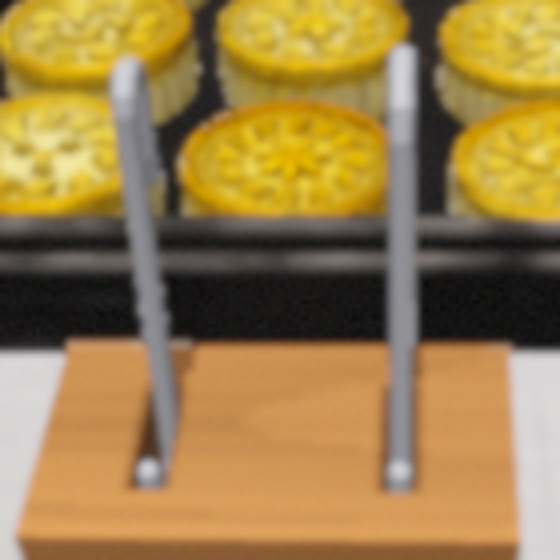

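Run:
```python
from h import *
print(ctrl.tips_ahead)
plan(np.array([.4918,-.341,.1323]),tilt(0,.663,True))
```

```text
0.025
t 5.95 pos [ 0.4015 -0.3424  0.1723] q [-1.49  0.13  2.24  1.24  1.15 -0.71] F [ 1.1 -0.   0.1] op 0.599
turn [-0.1405  0.0002  0.0065] rows>= 0.94366435124212 | shift before [-0.0012 -0.0104  0.0982] after [-0.0014 -0.0241  0.0957] rows 1.9744639983682077
```

```bash
python3 -m pendant '[[[0,0,0,-0.14,0,0.006,-0.2],[0,-0.012,0.032,0,0,0,-0.2],[0,-0.012,0.032,0,0,0,-0.2],[-0.001,0,0.032,0,0,0,-0.2],[0,0,0,0,0,0,-0.2],[0,0,0,0,0,0,-0.2]]]'
python3 - <<'E'
from h import *
plan(np.array([.5706,-.341,.0707]),tilt(0,.663,True))
grab('wrist','w3')
w=V('w3'); C=w.cloud(); m=(abs(C[...,0]-.58)<.03)&(abs(C[...,1]+.341)<.012)&(C[...,2]>.05)&(C[...,2]<.14)
for z in np.arange(.05,.14,.01):
  k=m&(abs(C[...,2]-z)<.003); print(z.round(3),np.median(C[k],0).round(4),C[k].min(0).round(4),k.sum())
E
```

```text
time_s: 6.55
eef_pos: [0.4928, -0.3408, 0.1336]
eef_rot: [-0.31, 0.637, -0.634, 0.311]
wrist_force: [0.9, -0.8, -0.9]
opening: 0.599
t 6.55 pos [ 0.4928 -0.3408  0.1336] q [-1.2   0.25  2.1   1.27  0.88 -0.55] F [ 0.9 -0.8 -0.9] op 0.599
turn [-0.0018  0.0001  0.0042] rows>= 0.030715502428021277 | shift before [0.0003 0.0019 0.1001] after [0.0002 0.0017 0.1001] rows 2.0015825447019835
0.05 [ 0.5811 -0.3404  0.0509] [ 0.5798 -0.3435  0.0501] 20
0.06 [ 0.5822 -0.3408  0.0602] [ 0.5812 -0.3435  0.057 ] 42
0.07 [ 0.5838 -0.3412  0.0699] [ 0.5824 -0.3434  0.0671] 45
0.08 [ 0.5855 -0.3404  0.0803] [ 0.5838 -0.3433  0.0771] 51
0.09 [ 0.587  -0.3404  0.0898] [ 0.5856 -0.3432  0.0871] 54
0.1 [ 0.5886 -0.3411  0.1001] [ 0.5865 -0.3438  0.0972] 67
0.11 [ 0.5903 -0.3411  0.1098] [ 0.5887 -0.3437  0.107 ] 73
0.12 [ 0.593  -0.3404  0.1199] [ 0.5908 -0.3436  0.117 ] 95
0.13 [ 0.6029 -0.341   0.1294] [ 0.5968 -0.3435  0.1272] 143
```

View pics/w3.png

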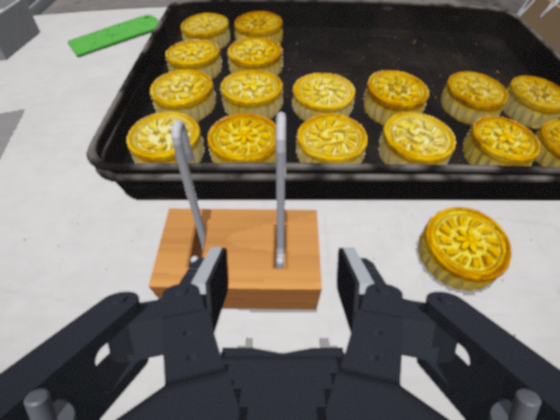

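The wide hook stands at column 281, centred between the fingers. The narrow hook is clear to the left.

```bash
python3 -m pendant '[[[0,0.001,0.03,0,0,0,-0.2],[0,0.001,0.03,0,0,0,-0.2],[0,0,0.02,0,0,0,-0.2],[0,0,0.01,0,0,0,-0.2],[0,0,0.01,0,0,0,-0.2],[0,0,0,0,0,0,-0.2],[0,0,0,0,0,0,-0.2]]]'; python3 -m pendant '[[[0,0,0,0,0,0,1],[0,0,0,0,0,0,1],[0,0,0,0,0,0,1],[0,0,0,0,0,0,1],[0,0,0,0,0,0,1],[0,0,0,0,0,0,1],[0,0,0,0,0,0,1]]]'
python3 - <<'E'
from h import *
plan(np.array([.5706,-.341,.0707]),tilt(0,.663,True))
grab('wrist','w4')
E
```

```text
time_s: 7.3
eef_pos: [0.5693, -0.342, 0.0695]
eef_rot: [-0.31, 0.635, -0.635, 0.311]
wrist_force: [-0.8, -0.5, 0.7]
opening: 0.601
time_s: 8.0
eef_pos: [0.5696, -0.3411, 0.0689]
eef_rot: [-0.31, 0.636, -0.635, 0.31]
wrist_force: [-2.8, 3.6, 4.6]
opening: 0.036
t 8.0 pos [ 0.5696 -0.3411  0.0689] q [-1.04  0.49  1.97  1.45  0.75 -0.64] F [-2.8  3.6  4.6] op 0.036
turn [-0.001   0.0002  0.0009] rows>= 0.00946711060392495 | shift before [-0.0001 -0.0021 -0.0003] after [-0.0001 -0.0021 -0.0003] rows 0.04158723906590868
```

View pics/w4.png

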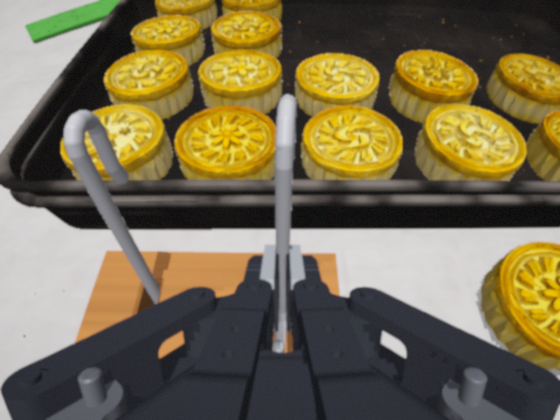

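```bash
python3 -m pendant '[[[0,-0.004,-0.003,0,0,0,1],[0,-0.008,-0.006,0,0,0,1],[0,-0.008,-0.006,0,0,0,1],[0,-0.008,-0.006,0,0,0,1],[0,-0.008,-0.006,0,0,0,1],[0,-0.012,-0.009,0,0,0,1],[0,-0.016,-0.012,0,0,0,1],[0,-0.016,-0.012,0,0,0,1],[0,0,0,0,0,0,1]]]'
python3 - <<'E'
from h import *
plan(np.array([.5706,-.341,.1707]),tilt(0,.663,True))
grab('wrist','w5'); grab('scene','s5')
s=V('s5');cv2.imwrite('pics/s5z.png',cv2.resize(s.im[210:370,270:430,::-1],None,fx=3,fy=3,interpolation=2))
E
```

```text
time_s: 8.95
eef_pos: [0.5725, -0.3436, 0.1733]
eef_rot: [-0.309, 0.636, -0.634, 0.314]
wrist_force: [-0.6, -1.3, -0.7]
opening: 0.037
t 8.95 pos [ 0.5725 -0.3436  0.1733] q [-1.04  0.26  1.97  1.24  0.8  -0.35] F [-0.6 -1.3 -0.7] op 0.037
turn [-0.0047 -0.005   0.0052] rows>= 0.057602349946290245 | shift before [-0.0026  0.0032  0.0001] after [-0.0026  0.0033  0.0001] rows 0.08348573200746996
```

View pics/w5.png

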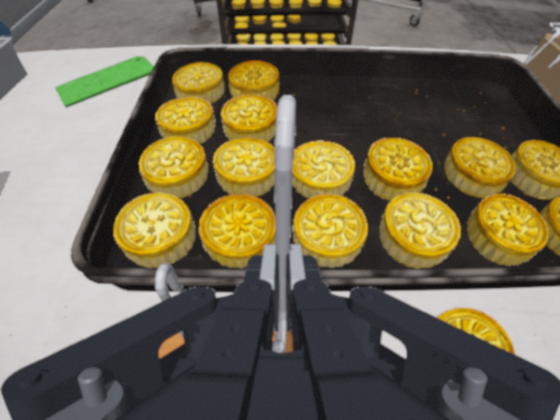

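View pics/s5z.png

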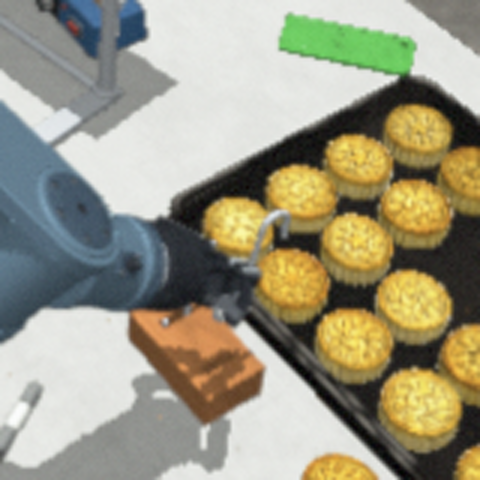

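Run:
```python
from h import *
w=V('w5'); P,Q,_=pose(); C=w.cloud()
L=Q.inv().apply(C.reshape(-1,3)-P).reshape(C.shape)   # tool frame
m=np.zeros(w.d.shape,bool); m[95:300,268:302]=True
m&=(abs(L[...,0])<.012)&(w.d>.05)&(w.d<.24)
W=C[m]; print(m.sum())
# world slices
for z in np.arange(.16,.25,.008):
  k=abs(W[:,2]-z)<.0025
  if k.sum(): print(z.round(3),np.median(W[k],0).round(4),'tool',Q.inv().apply(np.median(W[k],0)-P).round(4),k.sum())
print('top',W[:,2].max(), W[W[:,2]>W[:,2].max()-.004].mean(0))
```

```text
4390
0.16 [ 0.5848 -0.3454  0.16  ] tool [ 0.0032 -0.0004  0.0165] 42
0.168 [ 0.586  -0.3451  0.1689] tool [ 0.003  -0.0081  0.012 ] 108
0.176 [ 0.5876 -0.3457  0.1764] tool [ 0.0036 -0.015   0.0087] 231
0.184 [ 0.5788 -0.3456  0.1842] tool [ 0.0035 -0.0158 -0.0031] 436
0.192 [ 0.5705 -0.3459  0.191 ] tool [ 0.0038 -0.0161 -0.0137] 283
0.2 [ 0.5905 -0.3458  0.1996] tool [ 0.0037 -0.0351 -0.0033] 247
0.208 [ 0.5923 -0.3453  0.208 ] tool [ 0.0033 -0.0429 -0.007 ] 182
0.216 [ 0.5935 -0.3452  0.216 ] tool [ 0.0032 -0.05   -0.011 ] 211
0.224 [ 0.5956 -0.3451  0.2239] tool [ 0.0031 -0.0575 -0.0142] 293
0.232 [ 0.6037 -0.3454  0.2326] tool [ 0.0034 -0.0693 -0.0132] 661
top 0.23602027223008815 [ 0.60768519 -0.34554907  0.23373106]
```

```bash
cat >> h.py <<'E'
RO=np.array([.6576,.205,0.]); RY=.162
def rackw(v): return RO+R.from_euler('z',RY).apply(v)
def rackf(p): return R.from_euler('z',-RY).apply(np.asarray(p)-RO)
import json,os
def hook_in_tool():
    d=json.load(open('hk.json')); return np.array(d['p']),R.from_quat(d['q'])
def tcp_for(hp,hR):
    p,q=hook_in_tool(); Rt=hR*q.inv(); return hp-Rt.apply(p),Rt
def hook_now():
    p,q=hook_in_tool(); P,Q,_=pose(); return P+Q.apply(p),Q*q
E
python3 - <<'E'
from h import *
P,Q,_=pose(); hR=R.from_euler('y',.157); hp=np.array([.5797,-.3454,.109])
json.dump(dict(p=Q.inv().apply(hp-P).tolist(),q=(Q.inv()*hR).as_quat().tolist()),open('hk.json','w'))
hp2=rackw([-.13,.04,.21]); p,Rt=tcp_for(hp2,R.from_euler('z',RY)); print(p,Rt.as_matrix()[:,2])
plan(np.array([.47,-.15,.28])); plan(p,Rt)
E
```

```text
[0.50494999 0.22388536 0.26881093] [ 0.86441587  0.13882454 -0.48323177]
t 9.05 pos [ 0.5715 -0.3421  0.1698] q [-1.04  0.27  1.97  1.24  0.8  -0.35] F [-0.5  0.5 -0.4] op 0.038
turn [0. 0. 0.] rows>= 0.0 | shift before [-0.1917 -0.0251 -0.1482] after [-0.1917 -0.0251 -0.1482] rows 4.872650130548896
t 9.05 pos [ 0.5715 -0.3421  0.1698] q [-1.04  0.27  1.97  1.24  0.8  -0.35] F [-0.5  0.5 -0.4] op 0.038
turn [ 0.1572 -0.135  -0.0889] rows>= 1.5132560945070195 | shift before [-0.5657 -0.0386 -0.1147] after [-0.569  -0.1004 -0.0268] rows 11.569103885948833
```

```bash
python3 - <<'E'
from h import *
P=np.array([.5725,-.3436,.1733]);Q=R.from_quat([.636,-.634,.314,-.309]); hR=R.from_euler('y',.157); hp=np.array([.5797,-.3454,.109])
json.dump(dict(p=Q.inv().apply(hp-P).tolist(),q=(Q.inv()*hR).as_quat().tolist()),open('hk.json','w'))
print(open('hk.json').read()); print(Q.as_matrix().round(3))
E
python3 -m pendant '[[[-0.038,-0.005,-0.03,0,0,0,1],[-0.038,-0.005,-0.03,0,0,0,1],[-0.038,-0.005,-0.03,0,0,0,1],[-0.038,-0.005,-0.03,0,0,0,1],[-0.038,-0.005,-0.03,0,0,0,1],[0,0,0,0.079,-0.068,-0.044,1],[0,0,0,0.079,-0.068,-0.044,1],[0,0,0,0,0,0,1]]]'
python3 - <<'E'
from h import *
p,Rt=tcp_for(rackw([-.13,.04,.21]),R.from_euler('z',RY)); plan(p,Rt); print(p)
E
```

```text
{"p": [0.0013076454555539826, 0.046450515477312534, 0.045057848098355974], "q": [-0.6092565912754287, 0.607655270865216, -0.3628118121433993, -0.35767173042664285]}
[[-0.001 -0.612  0.791]
 [-1.    -0.006 -0.005]
 [ 0.008 -0.791 -0.612]]
time_s: 9.85
eef_pos: [0.4681, -0.1527, 0.2795]
eef_rot: [-0.388, 0.655, -0.558, 0.33]
wrist_force: [-0.3, -0.8, -0.6]
opening: 0.039
t 9.85 pos [ 0.4681 -0.1527  0.2795] q [-1.16 -0.38  2.4   1.19  1.15 -0.3 ] F [-0.3 -0.8 -0.6] op 0.039
turn [ 0.0014  0.0036 -0.0071] rows>= 0.05439097633484265 | shift before [-0.3645 -0.0403  0.0883] after [-0.3645 -0.0427  0.0871] rows 7.543855241300649
[0.50561974 0.22251609 0.2723834 ]
```

Run:
```python
from h import *
plan(np.array([.51,0.03,.275]))
P,Q,_=pose(); p,Rt=tcp_for(rackw([-.13,.04,.21]),R.from_euler('z',RY)); print(Q.inv().apply(p-np.array([.51,.03,.275])))
```

```text
t 9.85 pos [ 0.4681 -0.1527  0.2795] q [-1.16 -0.38  2.4   1.19  1.15 -0.3 ] F [-0.3 -0.8 -0.6] op 0.039
turn [0. 0. 0.] rows>= 0.0 | shift before [-0.1737 -0.03    0.0639] after [-0.1737 -0.03    0.0639] rows 3.750615694550475
[-0.19075384 -0.01031474  0.02439383]
```

```bash
python3 -m pendant '[[[-0.035,-0.006,0.013,0,0,0,1],[-0.035,-0.006,0.013,0,0,0,1],[-0.035,-0.006,0.013,0,0,0,1],[-0.035,-0.006,0.013,0,0,0,1],[-0.034,-0.006,0.013,0,0,0,1],[-0.038,-0.002,0.005,0,0,0,1],[-0.038,-0.002,0.005,0,0,0,1],[-0.038,-0.002,0.005,0,0,0,1],[-0.038,-0.002,0.005,0,0,0,1],[-0.038,-0.002,0.005,0,0,0,1]]]';python3 -m pendant '[[[0,0,0,0,0,0,1],[0,0,0,0,0,0,1]]]'
python3 - <<'E'
from h import *
p,Rt=tcp_for(rackw([-.13,.04,.21]),R.from_euler('z',RY)); plan(p,Rt); grab('wrist','w6'); grab('scene','s6')
hp,hR=hook_now(); print(rackf(hp)); w=V('w6');print(w.o)
cv2.imwrite('pics/s6z.png',cv2.resize(V('s6').im[110:270,180:340,::-1],None,fx=3,fy=3,interpolation=2))
E
```

```text
time_s: 10.85
eef_pos: [0.5084, 0.2137, 0.2674]
eef_rot: [-0.393, 0.658, -0.555, 0.323]
wrist_force: [3.7, -14.7, 2.9]
opening: 0.033
time_s: 11.05
eef_pos: [0.5086, 0.2112, 0.2664]
eef_rot: [-0.391, 0.659, -0.555, 0.324]
wrist_force: [-0.6, 0.1, -0.6]
opening: 0.038
t 11.05 pos [0.5086 0.2112 0.2664] q [ 0.18 -0.3   2.37  0.91 -0.    0.67] F [-0.6  0.1 -0.6] op 0.038
turn [ 0.0036  0.019  -0.0061] rows>= 0.13635445832055537 | shift before [-0.0117 -0.0047 -0.0038] after [-0.0116 -0.0048 -0.004 ] rows 0.2638090517606102
[-0.1285333   0.02739641  0.20490543]
[0.43942134 0.19691433 0.38209542]
```

View pics/w6.png

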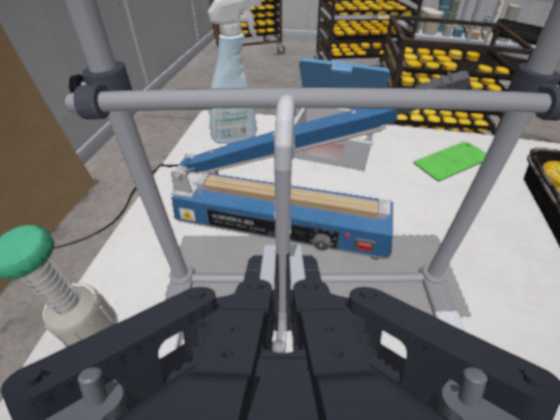

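View pics/s6z.png

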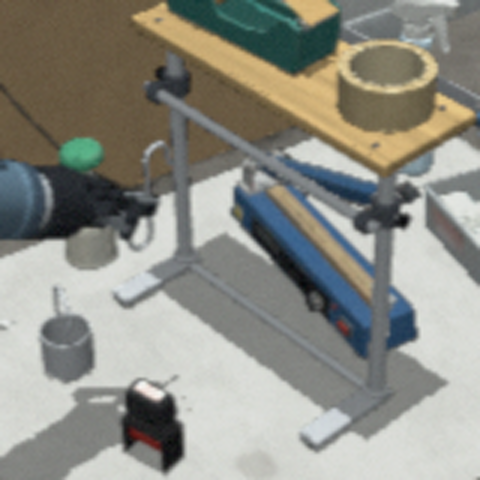

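```bash
cat > rail.py <<'E'
from h import *
from scipy.optimize import least_squares
import sys
w=V(sys.argv[1]); C=w.cloud(); F=rackf(C.reshape(-1,3)).reshape(C.shape)
m=(abs(F[...,0])<.03)&(abs(F[...,1])<.135)&(F[...,2]>.255)&(F[...,2]<.31)&(w.d>.1)
X=F[m]; print(m.sum(),X.min(0),X.max(0))
def f(a): # axis x=a0+a1*y, z=a2+a3*y
    return np.hypot(X[:,0]-a[0]-a[1]*X[:,1],X[:,2]-a[2]-a[3]*X[:,1])-.007
r=least_squares(f,[0,0,.28,0],loss='soft_l1',f_scale=.001); print(r.x.round(4),np.median(abs(r.fun)))
for y in (-.1,-.05,.0,.05,.1):
  k=abs(X[:,1]-y)<.01; print(y,k.sum(),X[k].min(0).round(4),X[k].max(0).round(4))
E
python3 rail.py w6
python3 - <<'E'
from h import *
w=V('w6'); print(w.Ti.round(3)); P,Q,_=pose(); C=w.cloud()
m=np.zeros(w.d.shape,bool); m[95:300,268:302]=True
m&=(w.d>.05)&(w.d<.24); W=rackf(C[m])
for z in np.arange(.25,.34,.008):
  k=abs(W[:,2]-z)<.0025
  if k.sum(): print(z.round(3),np.median(W[k],0).round(4),k.sum())
print(W[:,2].max())
E
```

```text
7540 [-0.00987798 -0.13490811  0.27259713] [0.00445589 0.1349066  0.28772181]
[-0.0003 -0.0087  0.2796 -0.0005] 0.00037132895113101876
-0.1 536 [-0.0078 -0.11    0.2739] [ 0.0031 -0.0901  0.2871]
-0.05 597 [-0.0083 -0.06    0.2732] [ 0.0045 -0.04    0.2874]
0.0 588 [-0.0088 -0.01    0.2735] [0.0011 0.01   0.2873]
0.05 579 [-0.0091  0.0401  0.2742] [0.0018 0.06   0.287 ]
0.1 582 [-0.0097  0.09    0.2728] [0.0033 0.1099 0.2872]
[[ 0.174 -0.687  0.706  0.439]
 [-0.985 -0.116  0.129  0.197]
 [-0.007 -0.717 -0.697  0.382]
 [ 0.     0.     0.     1.   ]]
0.25 [-0.1319  0.0292  0.2499] 37
0.258 [-0.1323  0.0287  0.2584] 65
0.266 [-0.1314  0.0286  0.2667] 135
0.274 [-0.1349  0.0273  0.2748] 390
0.282 [-0.1468  0.0282  0.2816] 675
0.29 [-0.1578  0.0274  0.2895] 277
0.298 [-0.1319  0.0285  0.2981] 155
0.306 [-0.1318  0.0283  0.3059] 188
0.314 [-0.1319  0.0284  0.3138] 207
0.322 [-0.1305  0.0281  0.3218] 286
0.33 [-0.1231  0.0279  0.3307] 545
0.3337937716775601
```

Run:
```python
from h import *
P,Q,_=pose(); up=R.from_euler('z',RY)
dv=up.apply([.06,.0,-.001]); plan(P+dv); plan(P+2*dv)
hp,hR=hook_now(); print(rackf(hp),(up.inv()*hR).as_rotvec())
```

```text
t 11.15 pos [0.5094 0.2093 0.2673] q [ 0.17 -0.3   2.37  0.91  0.    0.67] F [ 1.1 -0.3 -0.2] op 0.034
turn [0. 0. 0.] rows>= 0.0 | shift before [ 0.0005 -0.0281  0.053 ] after [ 0.0005 -0.0281  0.053 ] rows 1.2001666550942003
t 11.15 pos [0.5094 0.2093 0.2673] q [ 0.17 -0.3   2.37  0.91  0.    0.67] F [ 1.1 -0.3 -0.2] op 0.034
turn [0. 0. 0.] rows>= 0.0 | shift before [ 0.001  -0.0561  0.1061] after [ 0.001  -0.0561  0.1061] rows 2.4003333101884006
[-0.1285333   0.02739641  0.20490543] [0.01413044 0.0017817  0.01031329]
```

```bash
python3 -m pendant '[[[0,-0.007,0.0133,0,0,0,1],[0,-0.007,0.0133,0,0,0,1],[0,-0.007,0.0133,0,0,0,1],[0,-0.007,0.0133,0,0,0,1],[0,0,0,0,0,0,1],[0,0,0,0,0,0,1]]]'
python3 - <<'E'
from h import *
P,Q,o=pose(); up=R.from_euler('z',RY)
print(np.array(o['q']).round(3),P)
hp,hR=hook_now(); print(rackf(hp),(up.inv()*hR).as_rotvec())
E
```

```text
time_s: 11.75
eef_pos: [0.5672, 0.2181, 0.2743]
eef_rot: [-0.387, 0.659, -0.558, 0.323]
wrist_force: [-0.4, 0.5, -0.9]
opening: 0.037
[ 0.172 -0.15   2.235  0.939  0.     0.639] [0.56716775 0.21809903 0.27426689]
[-0.07078096  0.02669411  0.21164557] [0.01345641 0.01314413 0.00832151]
```

```bash
python3 -m pendant '[[[0,0.005,0,-0.07,0,0,1],[0,0,0,-0.07,0,0,1],[0,0,0,0,0,0,1],[0,0,0,0,0,0,1]]]'
python3 - <<'E'
from h import *
P,Q,o=pose(); up=R.from_euler('z',RY)
print(np.array(o['q']).round(3),P)
hp,hR=hook_now(); print(rackf(hp),(up.inv()*hR).as_rotvec())
grab('wrist','w7'); grab('scene','s7')
cv2.imwrite('pics/s7z.png',cv2.resize(V('s7').im[110:270,180:340,::-1],None,fx=3,fy=3,interpolation=2))
w=V('w7');C=w.cloud()
m=np.zeros(w.d.shape,bool); m[95:300,268:302]=True
m&=(w.d>.05)&(w.d<.24); W=rackf(C[m])
for z in np.arange(.25,.35,.008):
  k=abs(W[:,2]-z)<.0025
  if k.sum(): print(z.round(3),np.median(W[k],0).round(4),k.sum())
print(W[:,2].max())
E
python3 rail.py w7
```

```text
time_s: 12.15
eef_pos: [0.5663, 0.2281, 0.2758]
eef_rot: [-0.385, 0.671, -0.557, 0.304]
wrist_force: [-0.4, 0.2, -0.2]
opening: 0.034
[ 0.173 -0.154  2.216  0.505  0.065  1.072] [0.56627046 0.22813764 0.27578197]
[-0.07208168  0.0380845   0.21266118] [0.02757517 0.04570217 0.03733989]
0.25 [-0.0735  0.0369  0.2496] 35
0.258 [-0.0732  0.0371  0.2581] 31
0.266 [-0.0729  0.037   0.2666] 57
0.274 [-0.0715  0.036   0.2752] 150
0.282 [-0.0718  0.0346  0.2824] 421
0.29 [-0.0883  0.0353  0.2901] 617
0.298 [-0.0961  0.0347  0.298 ] 324
0.306 [-0.071   0.0359  0.306 ] 155
0.314 [-0.0706  0.0357  0.3142] 196
0.322 [-0.0703  0.0356  0.3221] 216
0.33 [-0.0687  0.0355  0.3299] 286
0.338 [-0.0616  0.0352  0.3387] 563
0.3420612967833932
10030 [-0.00995734 -0.12864179  0.27267562] [0.00536261 0.13499216 0.28786481]
[-0.0003 -0.0089  0.2796 -0.0007] 0.0003407154183975025
-0.1 787 [-0.0076 -0.11    0.2727] [ 0.0047 -0.09    0.2874]
-0.05 806 [-0.0083 -0.06    0.2755] [ 0.003  -0.04    0.2872]
0.0 849 [-0.0087 -0.01    0.2754] [0.003  0.0099 0.2875]
0.05 687 [-0.01    0.0437  0.275 ] [0.0024 0.06   0.2875]
0.1 802 [-0.0092  0.09    0.2755] [0.0028 0.11   0.2876]
```

View pics/w7.png

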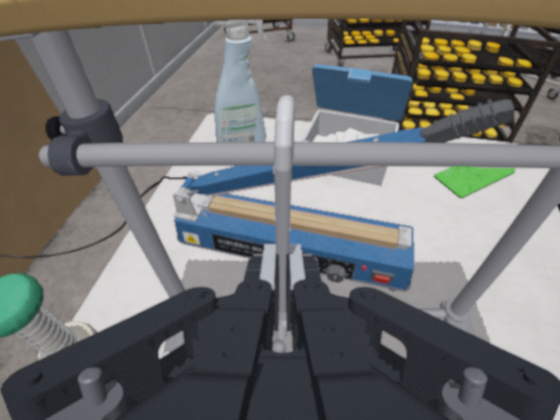

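View pics/s7z.png

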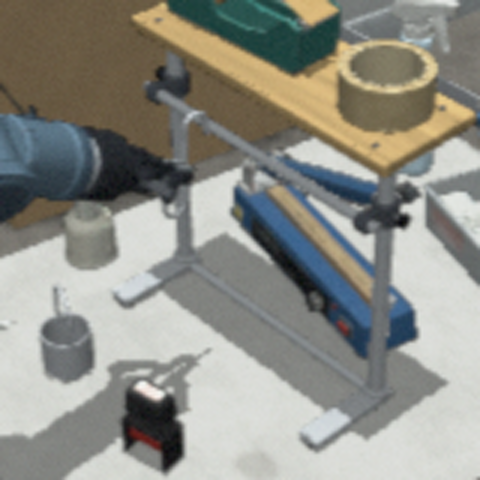

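```bash
python3 -m pendant '[[[0,0.001,0,-0.03,0,0,1],[0,0.001,0,-0.03,0,0,1],[0,0.001,0,-0.03,0,0,1],[0,0.001,0,-0.03,0,0,1],[0,0,0,0,0,0,1],[0,0,0,0,0,0,1]]]'
python3 - <<'E'
from h import *
P,Q,o=pose(); up=R.from_euler('z',RY)
print(np.array(o['q']).round(3),P)
hp,hR=hook_now(); print(rackf(hp),(up.inv()*hR).as_rotvec())
E
```

```text
time_s: 12.85
eef_pos: [0.5642, 0.2284, 0.2721]
eef_rot: [-0.344, 0.693, -0.574, 0.269]
wrist_force: [0.4, 0.8, -1.3]
opening: 0.036
[ 0.174 -0.154  2.156  0.138  0.239  1.438] [0.56420297 0.22835585 0.27212709]
[-0.08177833  0.0384393   0.20774134] [0.02609497 0.16627174 0.03914679]
```

Run:
```python
from h import *
P,Q,_=pose(); up=R.from_euler('z',RY)
plan(P+up.apply([.0500,0,-.001])); plan(P+up.apply([0,0,-.04]))
```

```text
t 12.85 pos [0.5642 0.2284 0.2721] q [ 0.17 -0.15  2.16  0.14  0.24  1.44] F [ 0.4  0.8 -1.3] op 0.036
turn [0. 0. 0.] rows>= 0.0 | shift before [ 0.0018 -0.0302  0.0398] after [ 0.0018 -0.0302  0.0398] rows 1.0001999800040002
t 12.85 pos [0.5642 0.2284 0.2721] q [ 0.17 -0.15  2.16  0.14  0.24  1.44] F [ 0.4  0.8 -1.3] op 0.036
turn [0. 0. 0.] rows>= 0.0 | shift before [0.0009 0.0314 0.0248] after [0.0009 0.0314 0.0248] rows 0.7999999999999997
```

```bash
python3 -m pendant '[[[0,-0.006,0.008,0,0,0,1],[0,-0.006,0.008,0,0,0,1],[0,-0.006,0.008,0,0,0,1],[0.001,-0.006,0.008,0,0,0,1],[0.001,-0.006,0.008,0,0,0,1],[0,0,0,0,0,0,1],[0,0,0,0,0,0,1]]]'
python3 - <<'E'
from h import *
P,Q,o=pose(); up=R.from_euler('z',RY)
print(np.array(o['q']).round(3),P)
hp,hR=hook_now(); print(rackf(hp),(up.inv()*hR).as_rotvec())
grab('wrist','w8'); grab('scene','s8')
cv2.imwrite('pics/s8z.png',cv2.resize(V('s8').im[110:210,200:320,::-1],None,fx=5,fy=5,interpolation=2))
w=V('w8');C=w.cloud()
m=np.zeros(w.d.shape,bool); m[80:300,268:302]=True
m&=(w.d>.05)&(w.d<.24); W=rackf(C[m])
for z in np.arange(.25,.35,.008):
  k=abs(W[:,2]-z)<.0025
  if k.sum(): print(z.round(3),np.median(W[k],0).round(4),k.sum())
print(W[:,2].max())
E
python3 rail.py w8
```

```text
time_s: 13.55
eef_pos: [0.6139, 0.236, 0.2706]
eef_rot: [-0.343, 0.693, -0.574, 0.269]
wrist_force: [0.6, 0.0, -0.4]
opening: 0.034
[ 0.172 -0.029  2.045  0.15   0.227  1.425] [0.61387658 0.23601422 0.27057851]
[-0.03161676  0.03794863  0.20618268] [0.02563801 0.16778227 0.03863579]
0.25 [-0.0273  0.0368  0.2496] 33
0.258 [-0.026   0.0367  0.258 ] 38
0.266 [-0.0244  0.0366  0.2669] 132
0.274 [-0.0234  0.0356  0.2741] 239
0.282 [-0.031   0.0345  0.2823] 652
0.29 [-0.0218  0.0358  0.2904] 256
0.298 [-0.0196  0.0358  0.2975] 228
0.306 [-0.0179  0.036   0.3061] 197
0.314 [-0.0166  0.036   0.3141] 216
0.322 [-0.0141  0.0359  0.3221] 298
0.33 [-0.0046  0.0357  0.3301] 661
0.3323455311789967
16429 [-0.02999987 -0.09108198  0.25515567] [0.01387114 0.13499209 0.30998762]
[-0.0007 -0.0109  0.2794 -0.0012] 0.0004600267653837751
-0.1 4 [-0.0059 -0.0911  0.2758] [ 0.0055 -0.0902  0.2838]
-0.05 1335 [-0.0077 -0.06    0.2754] [ 0.0063 -0.04    0.288 ]
0.0 1437 [-0.0082 -0.0099  0.2754] [0.0066 0.01   0.2876]
0.05 1734 [-0.03    0.04    0.2644] [0.0056 0.06   0.288 ]
0.1 1241 [-0.009   0.09    0.2758] [0.0052 0.11   0.288 ]
```

View pics/w8.png

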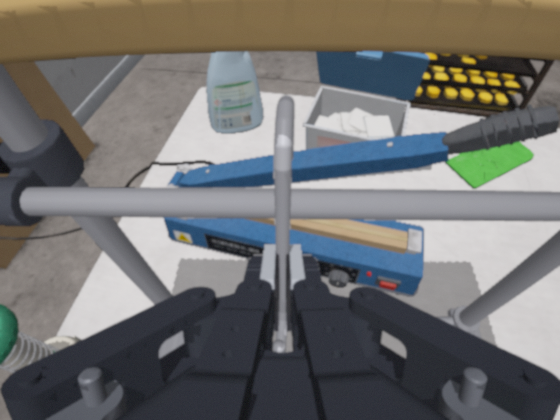

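View pics/s8z.png

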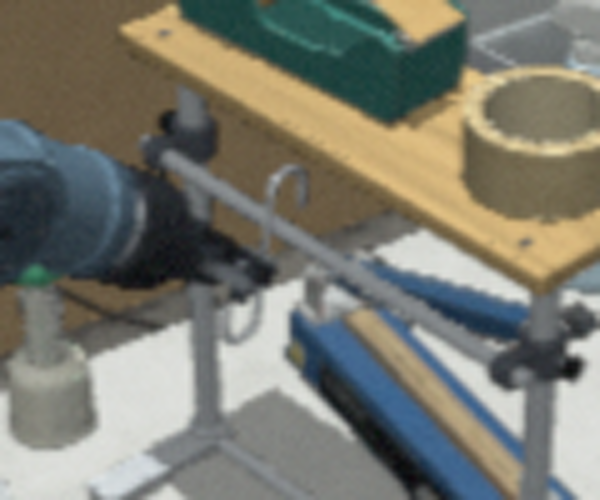

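The hook's bend is over the rail with the tip behind it (wrist view column 285, rows 100–200). Lowering now.

```bash
python3 -m pendant '[[[0,0.0047,0.0037,0,0,0,1],[0,0.0047,0.0037,0,0,0,1],[0,0.0047,0.0037,0,0,0,1],[0,0.0047,0.0037,0,0,0,1],[0,0.0047,0.0037,0,0,0,1],[0,0,0,0,0,0,1],[0,0,0,0,0,0,1]]]'
python3 - <<'E'
from h import *
P,Q,o=pose(); up=R.from_euler('z',RY)
print(np.array(o['q']).round(3),P,o['wrist_force'])
hp,hR=hook_now(); print(rackf(hp),(up.inv()*hR).as_rotvec())
grab('scene','s9')
cv2.imwrite('pics/s9z.png',cv2.resize(V('s9').im[110:210,200:320,::-1],None,fx=5,fy=5,interpolation=2))
E
```

```text
time_s: 14.35
eef_pos: [0.6136, 0.2367, 0.2408]
eef_rot: [-0.343, 0.693, -0.574, 0.269]
wrist_force: [0.8, 0.5, -0.7]
opening: 0.036
[0.173 0.022 2.065 0.211 0.156 1.364] [0.61355681 0.23671376 0.24080383] [ 0.8096824   0.49406538 -0.73727175]
[-0.03179836  0.03869029  0.17641015] [0.0255976  0.16745549 0.03879635]
```

View pics/s9z.png

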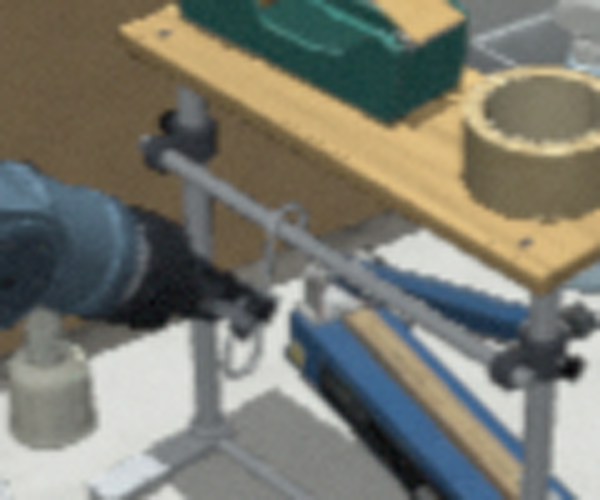

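```bash
python3 -m pendant '[[[0,0.0031,0.0025,0,0,0,1],[0,0.0031,0.0025,0,0,0,1],[0,0.0008,0.0006,0,0,0,1],[0,0,0,0,0,0,1],[0,0,0,0,0,0,1]]]'; python3 -m pendant '[[[0,0.0016,0.0012,0,0,0,1],[0,0,0,0,0,0,1],[0,0,0,0,0,0,1]]]'
```

```text
time_s: 14.9
eef_pos: [0.6136, 0.2369, 0.2321]
eef_rot: [-0.343, 0.693, -0.574, 0.269]
wrist_force: [-0.3, 0.2, -0.5]
opening: 0.035
time_s: 15.2
eef_pos: [0.6142, 0.237, 0.2312]
eef_rot: [-0.344, 0.693, -0.574, 0.27]
wrist_force: [0.3, 0.8, 3.0]
opening: 0.034
```

```bash
python3 -m pendant '[[[0,0.0008,0.0006,0,0,0,1],[0,0,0,0,0,0,1],[0,0,0,0,0,0,1]]]';python3 -m pendant '[[[0,0.0008,0.0006,0,0,0,1],[0,0,0,0,0,0,1],[0,0,0,0,0,0,1]]]'
```

```text
time_s: 15.5
eef_pos: [0.6146, 0.237, 0.2309]
eef_rot: [-0.345, 0.692, -0.573, 0.27]
wrist_force: [-0.0, -0.9, 5.7]
opening: 0.035
time_s: 15.8
eef_pos: [0.615, 0.237, 0.2307]
eef_rot: [-0.345, 0.692, -0.573, 0.271]
wrist_force: [1.0, -0.3, 6.2]
opening: 0.037
```

```bash
python3 -m pendant '[[[0,0.0016,0.0012,0,0,0,1],[0,0.0008,0.0006,0,0,0,1],[0,0,0,0,0,0,1],[0,0,0,0,0,0,1],[0,0,0,0,0,0,1]]]'
python3 - <<'E'
from h import *
P,Q,o=pose(); up=R.from_euler('z',RY)
print(np.array(o['q']).round(3),P,o['wrist_force'])
hp,hR=hook_now(); print(rackf(hp),(up.inv()*hR).as_rotvec())
grab('scene','s10');grab('wrist','w10')
cv2.imwrite('pics/s10z.png',cv2.resize(V('s10').im[110:210,200:320,::-1],None,fx=5,fy=5,interpolation=2))
E
```

```text
time_s: 16.3
eef_pos: [0.6164, 0.2371, 0.2301]
eef_rot: [-0.347, 0.691, -0.573, 0.272]
wrist_force: [-0.7, -0.6, 11.2]
opening: 0.032
[0.174 0.049 2.071 0.274 0.114 1.3  ] [0.61638664 0.23712745 0.23009122] [-0.65603978 -0.58897124 11.18439381]
[-0.02825454  0.03861791  0.16577076] [0.02523375 0.15681864 0.03774443]
```

View pics/s10z.png

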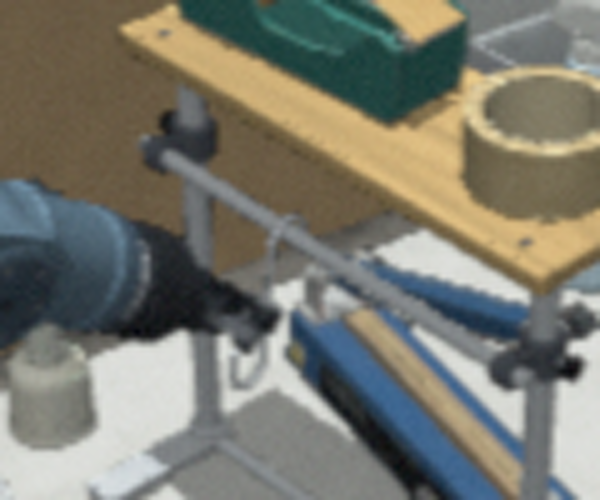

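View pics/w10.png

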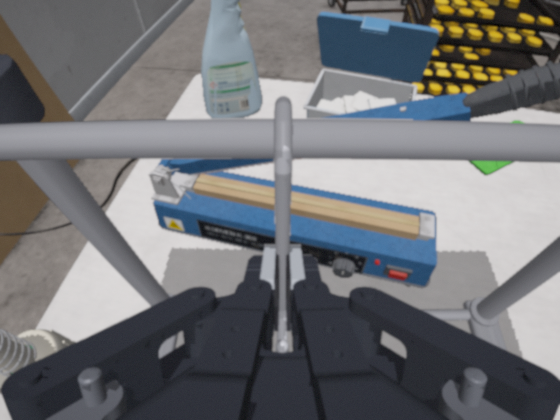

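```bash
python3 -m pendant '[[[0,-0.0031,-0.0025,0,0,0,1],[0,0,0,0,0,0,1],[0,0,0,0,0,0,1]]]';python3 -m pendant '[[[0,0,0,0,0,0,0.2],[0,0,0,0,0,0,-0.2],[0,0,0,0,0,0,-0.2],[0,0,0,0,0,0,-0.2],[0,0,-0.01,0,0,0,-0.2],[0,0,-0.02,0,0,0,-0.2],[0,0,-0.03,0,0,0,-0.2],[0,0,-0.03,0,0,0,-0.2],[0,0,-0.03,0,0,0,-0.2],[0,0,0,0,0,0,-0.2]]]'
python3 - <<'E'
from h import *
P,Q,o=pose()
print(np.array(o['q']).round(3),P,o['wrist_force'])
grab('scene','s11');grab('wrist','w11')
cv2.imwrite('pics/s11z.png',cv2.resize(V('s11').im[110:270,180:340,::-1],None,fx=3,fy=3,interpolation=2))
E
```

```text
time_s: 16.7
eef_pos: [0.6144, 0.237, 0.2308]
eef_rot: [-0.345, 0.692, -0.573, 0.27]
wrist_force: [0.9, -0.4, 6.5]
opening: 0.035
time_s: 17.7
eef_pos: [0.5202, 0.217, 0.3071]
eef_rot: [-0.345, 0.692, -0.573, 0.271]
wrist_force: [0.3, 0.1, -0.8]
opening: 0.599
[ 0.163 -0.342  2.223  0.119  0.355  1.454] [0.52019084 0.21695895 0.30710204] [ 0.28253896  0.05107462 -0.75521485]
```

View pics/s11z.png

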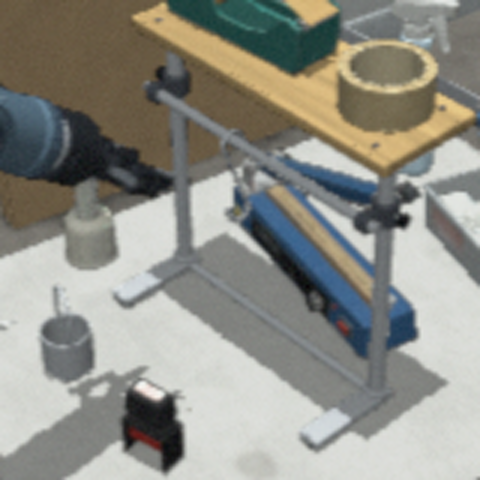

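View pics/w11.png

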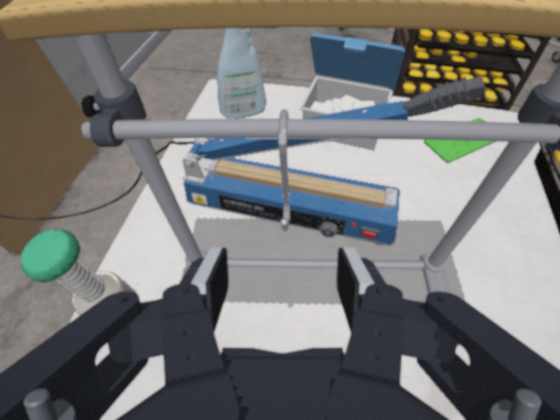

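```bash
cat > fk.py <<'E'
from h import *
from scipy.optimize import least_squares
def fk(q,a):
    a1,s,h,L2,a3,L4,L6,c=a
    r=lambda ax,t:R.from_euler(ax,t)
    R1=r('z',q[0]); p=R1.apply([a1,s,h]); R2=R1*r('y',q[1]); p=p+R2.apply([0,0,L2]); R3=R2*r('y',q[2]); p=p+R3.apply([a3,0,L4])
    R5=R3*r('z',q[3])*r('y',q[4]); p=p+R5.apply([0,0,L6]); return p,R5*r('z',q[5]+c)
data=[([1.03168575,.181400929,1.60772560,0,1.35379585,-.206322716],[.18764688,.54313263,.25559939],[.00027057,.814456,.580225,-.00060733]),
([.173,-.154,2.216,.505,.065,1.072],[.5663,.2281,.2758],[-.385,.671,-.557,.304]),
([.172,-.029,2.045,.15,.227,1.425],[.6139,.2360,.2706],[-.343,.693,-.574,.269]),
([.174,.049,2.071,.274,.114,1.3],[.6164,.2371,.2301],[-.347,.691,-.573,.272]),
([.163,-.342,2.223,.119,.355,1.454],[.5202,.217,.3071],[-.345,.692,-.573,.271]),
([-1.29,-.38,2.21,1.,1.16,-.13],[.439,-.2767,.3329],[-.299,.647,-.611,.345]),
([-1.49,.13,2.24,1.24,1.15,-.71],[.4012,-.3421,.1709],[-.354,.614,-.611,.354]),
([-1.04,.49,1.97,1.45,.75,-.64],[.5696,-.3411,.0689],[-.31,.636,-.635,.31]),
([-1.04,.26,1.97,1.24,.8,-.35],[.5725,-.3436,.1733],[-.309,.636,-.634,.314])]
def res(a):
    o=[]
    for q,p,r in data:
        P,Q=fk(q,a); o+=list(P-np.array(p)); o+=list(.1*(Q.inv()*R.from_quat([r[1],r[2],r[3],r[0]])).as_rotvec())
    return np.array(o)
if __name__=='__main__':
    best=None
    for c in (0,np.pi/2,np.pi,-np.pi/2):
        z=least_squares(res,[0,.1,.3,.4,0,.4,.2,c]); print(c,z.cost,z.x.round(4))
        if best is None or z.cost<best.cost: best=z
    np.save('fk.npy',best.x); print((abs(best.fun)).reshape(-1,6).round(4))
E
python3 fk.py
```

```text
0 1.937364534793754e-05 [1.9000e-03 1.1780e-01 3.1380e-01 4.4090e-01 8.8600e-02 5.1280e-01
 2.9560e-01 3.1407e+00]
1.5707963267948966 1.937364534793734e-05 [1.9000e-03 1.1780e-01 3.1380e-01 4.4090e-01 8.8600e-02 5.1280e-01
 2.9560e-01 3.1407e+00]
3.141592653589793 1.937364534793827e-05 [1.9000e-03 1.1780e-01 3.1380e-01 4.4090e-01 8.8600e-02 5.1280e-01
 2.9560e-01 3.1407e+00]
-1.5707963267948966 1.9373645347937076e-05 [ 1.9000e-03  1.1780e-01  3.1380e-01  4.4090e-01  8.8600e-02  5.1280e-01
  2.9560e-01 -3.1425e+00]
[[0.     0.     0.0014 0.     0.     0.0001]
 [0.0003 0.0002 0.0003 0.0002 0.     0.0001]
 [0.     0.0003 0.0003 0.0001 0.0001 0.0001]
 [0.     0.0001 0.0002 0.0001 0.0001 0.0003]
 [0.0005 0.0002 0.0007 0.     0.0002 0.0001]
 [0.0008 0.0001 0.0014 0.0003 0.0001 0.0002]
 [0.0008 0.001  0.003  0.     0.0005 0.    ]
 [0.0014 0.0009 0.0034 0.0006 0.0001 0.0009]
 [0.0008 0.0014 0.0018 0.0001 0.0003 0.0003]]
```

```bash
cat > ik.py <<'E'
from fk import *
A=np.load('fk.npy')
lo=np.array([-2.99,-.89,.3,-1.14,0.0,-3.12]);hi=np.array([2.99,2.07,2.58,4.28,2.63,3.12])
def ik(p,Rt,seed):
    f=lambda q:np.r_[(fk(q,A)[0]-p),.2*(fk(q,A)[1].inv()*Rt).as_rotvec()]
    z=least_squares(f,np.clip(seed,lo+.01,hi-.01),bounds=(lo,hi)); return z.x,np.linalg.norm(z.fun)
def both(p,Rt):
    out=[]
    az=np.arctan2(p[1],p[0])
    for s in ([az-.2,0,2.1,.1,.4,1.5],[az-.2,.3,2.,3.1,.4,-1.6],[az-.2,.3,2.,1.5,.4,0]):
        q,e=ik(p,Rt,s); out.append((q.round(2).tolist(),round(e,4)))
    return out
E
python3 - <<'E'
from ik import *
pail=np.array([.442,.281,0])
for yaw in (.162,.4):
  for deg in (25,30,35,40,45,50):
    Rt=tilt(yaw,np.radians(deg),True); z=Rt.as_matrix()[:,2]
    print('PICK',yaw,deg,both(pail+[0,0,.036]-.014*z,Rt))
  for deg in (25,30,35,40,45,50):
    Rt=tilt(yaw,np.radians(deg),True); z=Rt.as_matrix()[:,2]
    print('HANG',yaw,deg,both(rackw([0,.04,.052+.036])-.014*z,Rt))
E
```

```text
PICK 0.162 25 [([0.33, 0.11, 2.34, -0.42, 0.0, 2.09], np.float64(0.0975)), ([0.54, 0.56, 2.36, 3.57, 0.93, -1.67], np.float64(0.0)), ([0.54, 0.56, 2.36, 3.57, 0.93, -1.67], np.float64(0.0))]
PICK 0.162 30 [([0.33, 0.13, 2.33, -0.48, 0.0, 2.16], np.float64(0.0813)), ([0.52, 0.47, 2.36, 3.6, 0.77, -1.72], np.float64(0.0)), ([0.52, 0.47, 2.36, 3.6, 0.77, -1.72], np.float64(0.0))]
PICK 0.162 35 [([0.33, 0.14, 2.32, -0.77, 0.0, 2.46], np.float64(0.0653)), ([0.5, 0.39, 2.36, 3.65, 0.6, -1.8], np.float64(0.0)), ([0.5, 0.39, 2.36, 3.65, 0.6, -1.8], np.float64(0.0))]
PICK 0.162 40 [([0.33, 0.16, 2.32, -0.5, 0.0, 2.2], np.float64(0.0498)), ([0.48, 0.32, 2.34, 3.74, 0.44, -1.91], np.float64(0.0)), ([0.48, 0.32, 2.34, 3.74, 0.44, -1.91], np.float64(0.0))]
PICK 0.162 45 [([0.33, 0.17, 2.31, -0.5, 0.0, 2.2], np.float64(0.0354)), ([0.47, 0.27, 2.32, 3.94, 0.3, -2.13], np.float64(0.0)), ([0.47, 0.27, 2.32, 3.94, 0.3, -2.13], np.float64(0.0))]
PICK 0.162 50 [([0.42, 0.2, 2.26, -1.14, 0.16, 2.92], np.float64(0.0153)), ([0.44, 0.24, 2.3, 4.28, 0.19, -2.49], np.float64(0.0025)), ([0.33, 0.18, 2.31, 0.16
[... 2689 characters left out ...]
, 0.37, -0.96], np.float64(0.0)), ([0.07, 0.4, 2.06, 2.3, 0.37, -0.96], np.float64(0.0)), ([0.07, 0.4, 2.06, 2.3, 0.37, -0.96], np.float64(0.0))]
HANG 0.4 40 [([0.08, 0.37, 2.03, 1.96, 0.27, -0.62], np.float64(0.0)), ([0.08, 0.37, 2.03, 1.96, 0.27, -0.62], np.float64(0.0)), ([0.08, 0.37, 2.03, 1.96, 0.27, -0.62], np.float64(0.0))]
HANG 0.4 45 [([0.09, 0.36, 1.98, 1.39, 0.22, -0.03], np.float64(0.0)), ([0.09, 0.36, 1.98, 1.39, 0.22, -0.03], np.float64(0.0)), ([0.09, 0.36, 1.98, 1.39, 0.22, -0.03], np.float64(0.0))]
HANG 0.4 50 [([0.1, 0.35, 1.93, 0.82, 0.26, 0.54], np.float64(0.0)), ([0.1, 0.35, 1.93, 0.82, 0.26, 0.54], np.float64(0.0)), ([0.1, 0.35, 1.93, 0.82, 0.26, 0.54], np.float64(0.0))]
```

Run:
```python
from h import *
for tag in ('top0','scene0'):
    v=V(tag);C=v.cloud()
    m=(abs(C[...,0]-.45)<.06)&(abs(C[...,1]-.28)<.06)&(C[...,2]>.045)&(C[...,2]<.065)
    X=C[m]; (cx,cy),r=cv2.minEnclosingCircle(X[:,:2].astype(np.float32)); print(tag,m.sum(),cx,cy,r,X[:,:2].mean(0))
    h=(abs(C[...,0]-.45)<.06)&(abs(C[...,1]-.28)<.06)&(C[...,2]>.07)
    if h.sum(): print('handle',h.sum(),C[h].mean(0),C[h].min(0),C[h].max(0)); X=C[h]; u,s,vt=np.linalg.svd(X[:,:2]-X[:,:2].mean(0)); print(vt[0],s)
v=V('scene0')
cv2.imwrite('pics/pz.png',cv2.resize(v.im[195:245,180:230,::-1],None,fx=10,fy=10,interpolation=2))
v=V('top0')
cv2.imwrite('pics/pt.png',cv2.resize(v.im[220:260,174:214,::-1],None,fx=12,fy=12,interpolation=2))
```

```text
top0 51 0.4463498294353485 0.2962115705013275 0.03162546455860138 [0.4457101  0.29405196]
handle 23 [0.44514553 0.29085437 0.11007473] [0.44159542 0.26671533 0.08717451] [0.44872094 0.32193828 0.11974614]
[-0.13925474 -0.99025659] [0.07549697 0.00643622]
scene0 99 0.4480365216732025 0.2917666733264923 0.036051634699106216 [0.4478024 0.2890429]
handle 38 [0.44759315 0.2868893  0.09605718] [0.44004892 0.26040983 0.07339646] [0.45529684 0.32338538 0.12282082]
[0.16930839 0.98556312] [0.13825589 0.00958152]
```

View pics/pz.png

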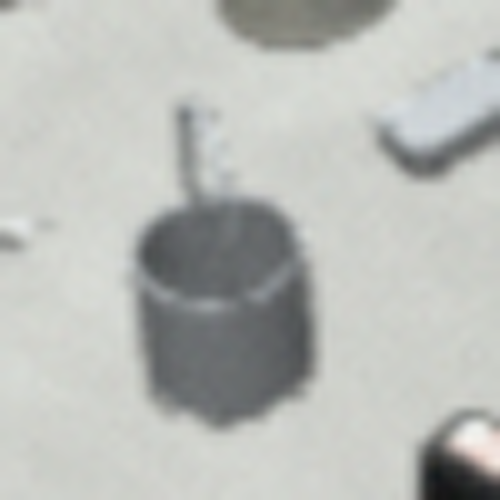

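View pics/pt.png

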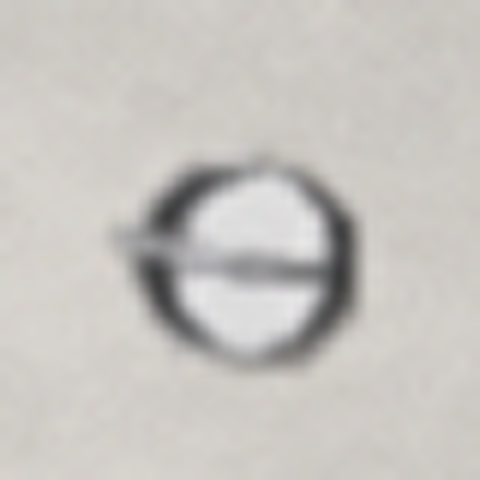

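```bash
cat > path.py <<'E'
from ik import *
def rows(qs,grip):
    P,Q=None,None; out=[]
    for q in qs:
        p,r=fk(q,A)
        if P is not None:
            out.append(np.r_[Q.inv().apply(p-P),(Q.inv()*r).as_rotvec()])
        P,Q=p,r
    return np.array(out)
E
python3 - <<'E'
from path import *
_,_,o=pose(); q0=np.array(o['q']); print(q0.round(3))
pail=np.array([.446,.294,0])
Rt=tilt(.15,np.radians(30),True); z=Rt.as_matrix()[:,2]
for h in (.036,.1,.15,.2):
  q,e=ik(pail+[0,0,h]-.014*z,Rt,[.3,.3,2.3,3.4,.7,-1.6]); print(h,q.round(3),round(e,4))
  if h==.2: qg=q
n=22
qs=[q0+(qg-q0)*k/n for k in range(n+1)]
for k in range(0,n+1,3):
  p,r=fk(qs[k],A); print(k,p.round(3),r.as_matrix()[:,2].round(2))
r=rows(qs,0); print(np.abs(r[:,:3]).max(),np.linalg.norm(r[:,3:],axis=1).max(),np.abs(np.diff(qs,axis=0)).max(0)/.1)
E
```

```text
[ 0.162 -0.335  2.222  0.119  0.353  1.453]
0.036 [ 0.564  0.481  2.33   3.677  0.752 -1.762] 0.0
0.1 [ 0.564  0.239  2.373  3.821  0.588 -1.945] 0.0
0.15 [ 0.564  0.055  2.387  4.029  0.466 -2.185] 0.0
0.2 [ 0.555 -0.109  2.39   4.28   0.378 -2.474] 0.0034
0 [0.521 0.217 0.304] [ 0.77  0.17 -0.62]
3 [0.494 0.296 0.292] [ 0.71  0.38 -0.59]
6 [0.475 0.356 0.304] [ 0.69  0.54 -0.48]
9 [0.469 0.389 0.324] [ 0.72  0.6  -0.35]
12 [0.473 0.392 0.336] [ 0.78  0.57 -0.25]
15 [0.478 0.371 0.326] [ 0.86  0.47 -0.22]
18 [0.473 0.336 0.289] [ 0.9   0.32 -0.28]
21 [0.448 0.301 0.229] [ 0.89  0.18 -0.43]
0.02869957345112603 0.07928166980048272 [0.17881281 0.10272224 0.07659578 1.89115449 0.01157527 1.78472414]
```

Run:
```python
from path import *
pail=np.array([.446,.294,0])
for yaw in (.2,.28,.35):
 for deg in (25,30):
  Rt=tilt(yaw,np.radians(deg),True); z=Rt.as_matrix()[:,2]
  for h in (.036,.1,.17,.22):
    q,e=ik(pail+[0,0,h]-.014*z,Rt,[.3,.3,2.3,3.4,.7,-1.6]); print('P',yaw,deg,h,q.round(2),round(e,4))
for yaw in (.35,.45,.55):
 for deg in (25,30):
  Rt=tilt(yaw,np.radians(deg),True); z=Rt.as_matrix()[:,2]
  for x,h in ((-.12,.13),(0,.13),(0,.088)):
    q,e=ik(rackw([x,.035,h])-.014*z,Rt,[.1,.3,2.1,2.6,.5,-1.2]); print('H',yaw,deg,x,h,q.round(2),round(e,4))
```

```text
P 0.2 25 0.036 [ 0.53  0.56  2.35  3.53  0.92 -1.66] 0.0
P 0.2 25 0.1 [ 0.53  0.31  2.4   3.6   0.74 -1.78] 0.0
P 0.2 25 0.17 [ 0.53  0.03  2.43  3.79  0.52 -2.  ] 0.0
P 0.2 25 0.22 [ 0.53 -0.15  2.43  4.06  0.39 -2.3 ] 0.0
P 0.2 30 0.036 [ 0.52  0.48  2.35  3.55  0.75 -1.71] 0.0
P 0.2 30 0.1 [ 0.52  0.22  2.4   3.67  0.57 -1.87] 0.0
P 0.2 30 0.17 [ 0.52 -0.04  2.41  3.99  0.37 -2.22] 0.0
P 0.2 30 0.22 [ 0.51 -0.2   2.41  4.28  0.28 -2.54] 0.0051
P 0.28 25 0.036 [ 0.45  0.56  2.38  3.34  0.93 -1.61] 0.0
P 0.28 25 0.1 [ 0.45  0.29  2.44  3.38  0.73 -1.67] 0.0
P 0.28 25 0.17 [ 0.45 -0.01  2.47  3.49  0.47 -1.81] 0.0
P 0.28 25 0.22 [ 0.45 -0.2   2.46  3.71  0.29 -2.04] 0.0
P 0.28 30 0.036 [ 0.44  0.47  2.38  3.35  0.76 -1.64] 0.0
P 0.28 30 0.1 [ 0.44  0.2   2.43  3.42  0.55 -1.72] 0.0
P 0.28 30 0.17 [ 0.44 -0.07  2.44  3.64  0.3  -1.96] 0.0
P 0.28 30 0.22 [ 0.44 -0.24  2.43  4.19  0.16 -2.53] 0.0
P 0.35 25 0.036 [ 0.37  0.56  2.4   3.17  0.95 -1.57] 0.0
P 0.35 25 0.1 [ 0.37  0.28  2.46  3.17  0.73 -1.58] 0.0
P 0.35 25 0.17 [ 0.37 -0.03  2.49  3.19  0.45 -1.6 ] 0.0
P 0.35 25 0.22 [ 0.37 
[... 654 characters left out ...]
  0.19  2.41  2.36  0.7  -1.16] 0.0
H 0.45 25 0 0.13 [-0.    0.37  2.13  2.36  0.6  -1.09] 0.0
H 0.45 25 0 0.088 [-0.    0.49  2.11  2.45  0.67 -1.2 ] 0.0
H 0.45 30 -0.12 0.13 [-0.05  0.12  2.39  2.23  0.55 -1.  ] 0.0
H 0.45 30 0 0.13 [ 0.01  0.33  2.1   2.2   0.47 -0.91] 0.0
H 0.45 30 0 0.088 [ 0.01  0.44  2.09  2.34  0.53 -1.07] 0.0
H 0.55 25 -0.12 0.13 [-0.15  0.2   2.4   2.14  0.77 -1.07] 0.0
H 0.55 25 0 0.13 [-0.06  0.38  2.11  2.14  0.67 -0.97] 0.0
H 0.55 25 0 0.088 [-0.06  0.5   2.09  2.24  0.72 -1.1 ] 0.0
H 0.55 30 -0.12 0.13 [-0.13  0.13  2.38  2.    0.64 -0.9 ] 0.0
H 0.55 30 0 0.13 [-0.04  0.34  2.09  1.98  0.56 -0.8 ] 0.0
H 0.55 30 0 0.088 [-0.04  0.45  2.07  2.11  0.6  -0.96] 0.0
```

Run:
```python
from path import *
P,Q,o=pose(); q0=np.array(o['q'])
pail=np.array([.446,.294,0])
Rt=tilt(.2,np.radians(27),True); z=Rt.as_matrix()[:,2]
qg,e=ik(pail+[0,0,.17]-.014*z,Rt,[.3,.3,2.3,3.4,.7,-1.6]); print(qg.round(3),e)
n=20
qs=[q0+(qg-q0)*k/n for k in range(n+1)]
print(fk(q0,A)[0]-P)
r=rows(qs,0); 
for a in r.round(3): print('['+','.join('%g'%v for v in a)+',-1],')
# simulate rounded
p,q=fk(q0,A)
for a in r.round(3): p=p+q.apply(a[:3]); q=q*R.from_rotvec(a[3:])
print(p,fk(qg,A)[0],(q.inv()*Rt).as_rotvec())
```

```text
[ 5.290e-01 -2.000e-03  2.424e+00  3.852e+00  4.580e-01 -2.073e+00] 3.5697760527803404e-10
[-2.94591227e-04  4.73502073e-05 -5.75475104e-04]
[-0.029,0.015,0.004,-0.019,-0.079,-0.011,-1],
[-0.028,0.012,0.004,-0.008,-0.077,-0.01,-1],
[-0.027,0.008,0.004,0.002,-0.074,-0.008,-1],
[-0.025,0.006,0.004,0.013,-0.068,-0.007,-1],
[-0.022,0.003,0.004,0.022,-0.06,-0.005,-1],
[-0.019,0.001,0.004,0.03,-0.051,-0.004,-1],
[-0.016,-0.001,0.004,0.036,-0.04,-0.003,-1],
[-0.012,-0.002,0.003,0.041,-0.028,-0.002,-1],
[-0.009,-0.002,0.003,0.043,-0.015,-0.002,-1],
[-0.005,-0.002,0.002,0.043,-0.002,-0.002,-1],
[-0.001,-0.001,0.001,0.04,0.011,-0.002,-1],
[0.003,0,0,0.036,0.024,-0.003,-1],
[0.006,0.002,-0.001,0.029,0.035,-0.004,-1],
[0.009,0.005,-0.002,0.02,0.046,-0.006,-1],
[0.012,0.007,-0.002,0.01,0.054,-0.008,-1],
[0.014,0.011,-0.003,-0.002,0.061,-0.011,-1],
[0.016,0.014,-0.004,-0.015,0.065,-0.014,-1],
[0.017,0.018,-0.004,-0.028,0.067,-0.017,-1],
[0.017,0.022,-0.005,-0.041,0.067,-0.02,-1],
[0.016,0.026,-0.005,-0.054,0.064,-0.023,-1],
[0.43208252 0.2919005  0.17629621] [0.43377456 0.29152178 0.17635587] [-0.00227305  0.00163214 -0.000964  ]
```

```bash
python3 -m pendant '[[[-0.029,0.015,0.004,-0.019,-0.079,-0.011,-1],[-0.028,0.012,0.004,-0.008,-0.077,-0.01,-1],[-0.027,0.008,0.004,0.002,-0.074,-0.008,-1],[-0.025,0.006,0.004,0.013,-0.068,-0.007,-1],[-0.022,0.003,0.004,0.022,-0.06,-0.005,-1],[-0.019,0.001,0.004,0.03,-0.051,-0.004,-1],[-0.016,-0.001,0.004,0.036,-0.04,-0.003,-1],[-0.012,-0.002,0.003,0.041,-0.028,-0.002,-1],[-0.009,-0.002,0.003,0.043,-0.015,-0.002,-1],[-0.005,-0.002,0.002,0.043,-0.002,-0.002,-1]]]'
python3 - <<'E'
from h import *
P,Q,o=pose(); print(np.array(o['q']).round(3))
E
```

```text
time_s: 18.8
eef_pos: [0.4497, 0.4003, 0.2792]
eef_rot: [-0.539, 0.702, -0.441, 0.147]
wrist_force: [0.8, 0.6, 0.9]
opening: 1.003
[ 0.348 -0.168  2.325  1.991  0.402 -0.313]
```

Tracking the flip exactly. Second half.

```bash
python3 -m pendant '[[[-0.001,-0.001,0.001,0.04,0.011,-0.002,-1],[0.003,0,0,0.036,0.024,-0.003,-1],[0.006,0.002,-0.001,0.029,0.035,-0.004,-1],[0.009,0.005,-0.002,0.02,0.046,-0.006,-1],[0.012,0.007,-0.002,0.01,0.054,-0.008,-1],[0.014,0.011,-0.003,-0.002,0.061,-0.011,-1],[0.016,0.014,-0.004,-0.015,0.065,-0.014,-1],[0.017,0.018,-0.004,-0.028,0.067,-0.017,-1],[0.017,0.022,-0.005,-0.041,0.067,-0.02,-1],[0.016,0.026,-0.005,-0.054,0.064,-0.023,-1]]]'; python3 -m pendant '[[[0,0,0,0,0,0,-1],[0,0,0,0,0,0,-1]]]'
python3 - <<'E'
from h import *
P,Q,o=pose(); print(np.array(o['q']).round(3),P)
grab('wrist','w12')
v=V('w12');C=v.cloud(); 
m=(np.hypot(C[...,0]-.446,C[...,1]-.294)<.05)&(C[...,2]>.04)&(C[...,2]<.065)
X=C[m];print(m.sum(),X[:,2].max(),cv2.minEnclosingCircle(X[:,:2].astype(np.float32)))
h=(np.hypot(C[...,0]-.446,C[...,1]-.294)<.05)&(C[...,2]>.07)&(C[...,2]<.13)
X=C[h]; print(h.sum(),X.min(0),X.max(0))
T=X[X[:,2]>X[:,2].max()-.006]; print('toparch',T.mean(0)); u,s,vt=np.linalg.svd(X[:,:2]-X[:,:2].mean(0)); print(vt[0],s,X.mean(0))
E
```

```text
time_s: 19.8
eef_pos: [0.4317, 0.2912, 0.1734]
eef_rot: [-0.402, 0.661, -0.541, 0.329]
wrist_force: [0.0, -0.8, 0.5]
opening: 0.998
time_s: 20.0
eef_pos: [0.4324, 0.2927, 0.1754]
eef_rot: [-0.406, 0.66, -0.54, 0.329]
wrist_force: [1.2, -0.6, -0.3]
opening: 1.001
[ 0.53  -0.007  2.426  3.85   0.453 -2.071] [0.43236448 0.29269611 0.17542594]
476 0.05844352788390425 ((0.46468034386634827, 0.30074602365493774), 0.02215578593313694)
820 [0.44054146 0.27239161 0.072525  ] [0.45139151 0.32301967 0.12042217]
toparch [0.44549157 0.2938376  0.1171242 ]
[0.13402101 0.99097849] [0.42241136 0.03550735] [0.44606307 0.29926994 0.11009573]
```

View pics/w12.png

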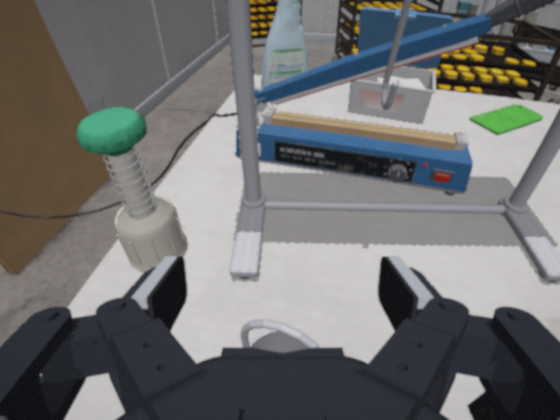

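Run:
```python
from path import *
pail=np.array([.4462,.2945,0])
Rt=tilt(.2,np.radians(27),True); z=Rt.as_matrix()[:,2]
t=pail+[0,0,.04]-.004*z; plan(t+[0,0,.1],Rt); plan(t,Rt); print(ik(t,Rt,[.5,.3,2.3,3.4,.7,-1.6]), t)
print(Rt.inv().apply([0,0,-.1]))
```

```text
t 20.05 pos [0.4329 0.2928 0.1762] q [ 0.53 -0.01  2.43  3.85  0.45 -2.07] F [ 0.7 -0.6  0.3] op 1.0
turn [-0.0008  0.0035 -0.0018] rows>= 0.026972143950302882 | shift before [0.0011 0.0262 0.0244] after [0.001  0.0262 0.0244] rows 0.7162643702158902
t 20.05 pos [0.4329 0.2928 0.1762] q [ 0.53 -0.01  2.43  3.85  0.45 -2.07] F [ 0.7 -0.6  0.3] op 1.0
turn [-0.0008  0.0035 -0.0018] rows>= 0.026972143950302882 | shift before [0.0014 0.1154 0.0697] after [0.001  0.1153 0.0698] rows 2.6957520549841276
(array([ 0.52003163,  0.53274564,  2.33302865,  3.52738783,  0.84040377,
       -1.68513544]), np.float64(6.090153018650696e-13)) [0.44270702 0.29379194 0.04181596]
[-1.11022302e-17  8.91006524e-02  4.53990500e-02]
```

```bash
python3 -m pendant '[[[0.001,0.013,0.012,0,0,0,-1],[0,0.013,0.012,0,0,0,-1],[0,0,0,0,0,0,-1],[0,0.0134,0.0068,0,0,0,-1],[0,0.0134,0.0068,0,0,0,-1],[0,0.0134,0.0068,0,0,0,-1],[0,0,0,0,0,0,-1],[0,0,0,0,0,0,-1]]]'
python3 - <<'E'
from h import *
P,Q,o=pose(); print(np.array(o['q']).round(3),P)
grab('wrist','w13');grab('scene','s13')
cv2.imwrite('pics/s13z.png',cv2.resize(V('s13').im[150:270,140:280,::-1],None,fx=5,fy=5,interpolation=2))
E
```

```text
time_s: 20.85
eef_pos: [0.4422, 0.2934, 0.0976]
eef_rot: [-0.406, 0.66, -0.54, 0.33]
wrist_force: [-0.3, -0.8, 0.6]
opening: 0.997
[ 0.516  0.307  2.382  3.595  0.679 -1.784] [0.44221729 0.29340535 0.09761345]
```

View pics/w13.png

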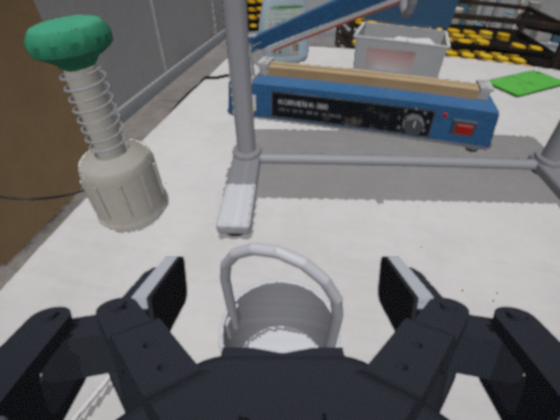

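View pics/s13z.png

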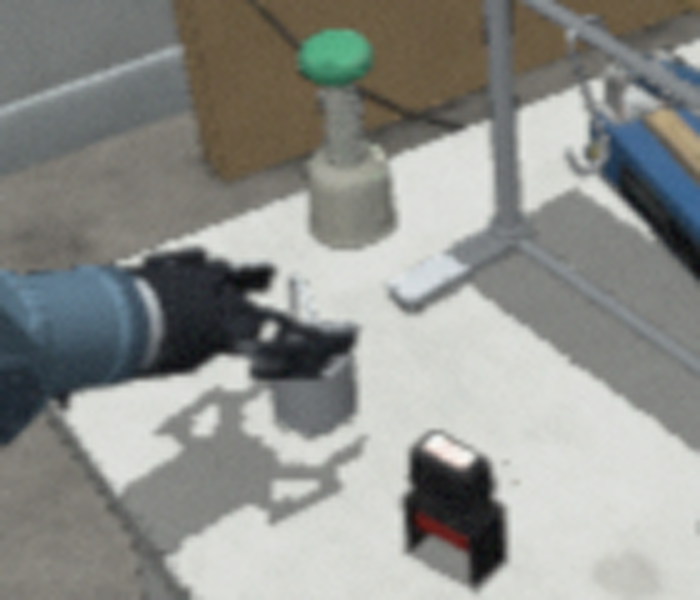

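```bash
python3 -m pendant '[[[0,0.0083,0.0042,0,0,0,-1],[0,0.0083,0.0042,0,0,0,-1],[0,0.0083,0.0042,0,0,0,-1],[0,0.0083,0.0042,0,0,0,-1],[0,0.0083,0.0042,0,0,0,-1],[0,0.0083,0.0042,0,0,0,-1],[0,0,0,0,0,0,-1]]]'; python3 -m pendant '[[[0,0,0,0,0,0,-0.6],[0,0,0,0,0,0,-0.4],[0,0,0,0,0,0,-0.2],[0,0,0,0,0,0,0.2],[0,0,0,0,0,0,1],[0,0,0,0,0,0,1],[0,0,0,0,0,0,1]]]'
python3 - <<'E'
from h import *
P,Q,o=pose(); print(np.array(o['q']).round(3),P)
grab('wrist','w14')
E
```

```text
time_s: 21.65
eef_pos: [0.4418, 0.2933, 0.0411]
eef_rot: [-0.405, 0.66, -0.54, 0.33]
wrist_force: [0.1, -0.6, -0.3]
opening: 0.997
time_s: 22.35
eef_pos: [0.4421, 0.2936, 0.0424]
eef_rot: [-0.406, 0.659, -0.54, 0.33]
wrist_force: [-3.4, -0.2, 7.3]
opening: 0.716
[ 0.517  0.523  2.336  3.523  0.837 -1.684] [0.44214034 0.29356395 0.04236533]
```

View pics/w14.png

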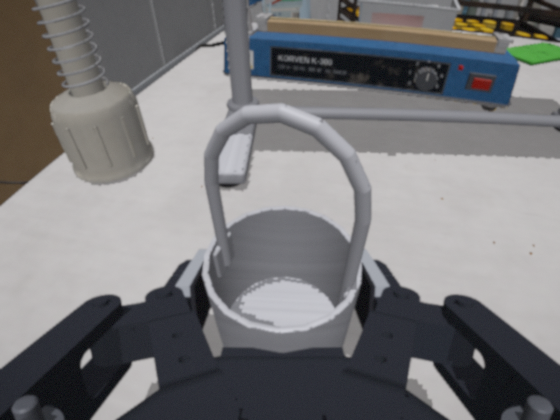

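Pail gripped around its body (opening 0.716), with the handle arch centred near column 287. Lifting.

```bash
python3 -m pendant '[[[0,-0.009,-0.0045,0,0,0,1],[0,-0.013,-0.0068,0,0,0,1],[0,-0.018,-0.009,0,0,0,1],[0,-0.018,-0.009,0,0,0,1],[0,-0.018,-0.009,0,0,0,1],[0,0,0,0,0,0,1],[0,0,0,0,0,0,1],[0,0,0,0,0,0,1]]]'
cat > han.py <<'E'
from h import *
import sys
def handle(tag,P,Q):
    v=V(tag);C=v.cloud();L=Q.inv().apply(C.reshape(-1,3)-P).reshape(C.shape)
    m=(v.d>.04)&(v.d<.23)&(C[...,2]>P[2]-.0+.045)&(C[...,2]<P[2]+.085)&(abs(L[...,0])<.04)&(L[...,2]>-.08)&(L[...,2]<.06)
    m[300:]=False
    X=C[m]; zt=X[:,2].max(); T=X[X[:,2]>zt-.005]; d=X[:,:2]-X[:,:2].mean(0); _,s,vt=np.linalg.svd(d,full_matrices=False)
    yd=vt[0]*np.sign(vt[0][1]); 
    return X,zt,T.mean(0),yd,s
if __name__=='__main__':
    P,Q,o=pose(); grab('wrist',sys.argv[1]); print(np.array(o['q']).round(3),P,o['opening'])
    X,zt,T,yd,s=handle(sys.argv[1],P,Q); print(len(X),'ztop',zt,'top mean',T,'ydir',yd,'yaw',np.arctan2(-yd[0],yd[1]),s, 'mid',(X[:,1].min()+X[:,1].max())/2)
    print('rel TCP',T-P,'tool',Q.inv().apply(T-P))
    w=X-X.mean(0); xd=np.array([yd[1],-yd[0],0]); a=np.polyfit(X[:,2],w@xd,1); print('lean along x per z',a[0])
E
python3 han.py w15
python3 - <<'E'
from h import *
grab('scene','s15')
cv2.imwrite('pics/s15z.png',cv2.resize(V('s15').im[120:260,150:290,::-1],None,fx=4,fy=4,interpolation=2))
E
```

```text
time_s: 23.2
eef_pos: [0.4414, 0.2928, 0.125]
eef_rot: [-0.404, 0.66, -0.54, 0.329]
wrist_force: [-0.1, 0.2, -1.6]
opening: 0.717
[ 0.516  0.197  2.399  3.656  0.594 -1.859] [0.44144382 0.2927663  0.12495118] 0.7170370121989906
4865 ztop 0.20208800125656395 top mean [0.44541412 0.29193119 0.19921006] ydir [0.17069398 0.98532409] yaw -0.17153394256067309 [1.18845365 0.06444471] mid 0.29264503734545966
rel TCP [ 0.0039703  -0.00083511  0.07425887] tool [ 0.00144514 -0.06779439 -0.0305397 ]
lean along x per z 0.0179500483346008
```

View pics/s15z.png

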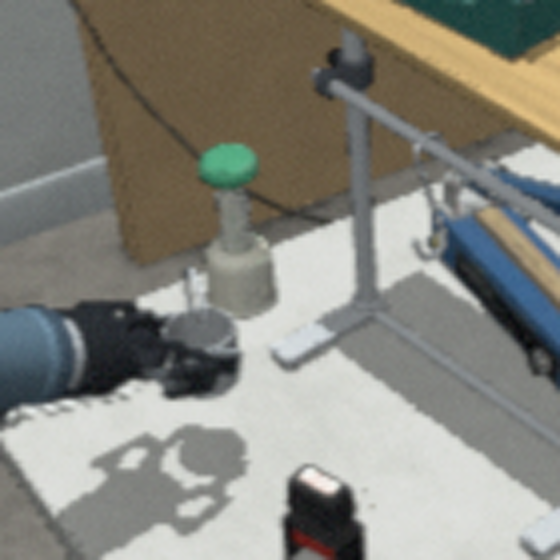

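View pics/w15.png

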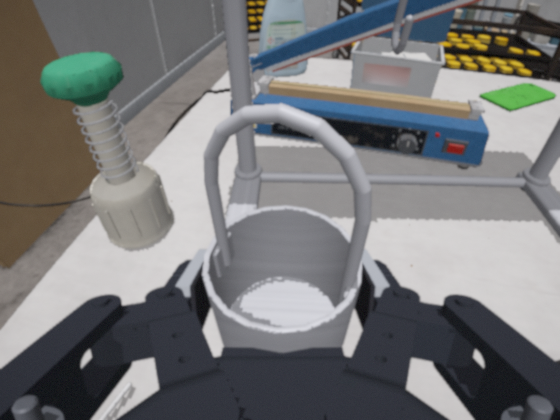

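```bash
cat > hk.py <<'E'
from h import *
import sys
for tag in sys.argv[1:]:
    v=V(tag);C=v.cloud();F=rackf(C.reshape(-1,3)).reshape(C.shape)
    m=(abs(F[...,0])<.05)&(abs(F[...,1]-.035)<.03)&(F[...,2]>.14)&(F[...,2]<.268)&(v.d>.1)
    X=F[m]; print(tag,m.sum())
    for z in np.arange(.15,.27,.008):
        k=abs(X[:,2]-z)<.004
        if k.sum(): print(z.round(3),k.sum(),np.median(X[k],0).round(4),'x',X[k,0].min().round(4),X[k,0].max().round(4))
    if len(X): print('zmin',X[:,2].min())
E
python3 hk.py w15 w12 w11 s15
```

```text
w15 708
0.158 12 [-0.0057  0.0397  0.1614] x -0.0082 0.0012
0.166 158 [-0.0017  0.0386  0.1663] x -0.0162 0.0106
0.174 167 [-0.014   0.038   0.1739] x -0.0208 0.013
0.182 183 [-0.0177  0.0382  0.182 ] x -0.0224 0.0127
0.19 151 [0.0053 0.038  0.1892] x -0.0234 0.011
0.198 37 [0.0051 0.038  0.1955] x 0.0031 0.0084
zmin 0.1601932131441725
w12 994
0.158 5 [-0.0075  0.0393  0.1611] x -0.0099 -0.0011
0.166 112 [-0.0014  0.0387  0.1666] x -0.0178 0.0082
0.174 117 [0.0056 0.038  0.1737] x -0.0213 0.0116
0.182 110 [-0.0189  0.0382  0.1823] x -0.0235 0.011
0.19 119 [0.0029 0.0383 0.1898] x -0.0246 0.0089
0.198 60 [0.0034 0.0377 0.1976] x 0.0014 0.007
0.206 66 [0.001  0.038  0.2062] x -0.0012 0.0041
0.214 75 [-0.0012  0.0381  0.2143] x -0.0041 0.0027
0.222 73 [-0.0032  0.0378  0.222 ] x -0.006 0.0011
0.23 88 [-0.0055  0.0384  0.2302] x -0.0081 -0.0023
0.238 85 [-0.0081  0.038   0.2382] x -0.01 -0.0033
0.246 84 [-0.0099  0.0381  0.2453] x -0.0119 -0.0066
zmin 0.16022757863923573
w11 516
0.158 1 [0.0019 0.0334 0.1616] x 0.0019 0.0019
0.166 68 [0.0031 0.0354 0.1664] x -0.0176 0.009
0.174 51 [0.008
[... 749 characters left out ...]
 0.0348 0.1655] x -0.0052 0.0163
0.174 6 [-0.0018  0.0345  0.1733] x -0.0166 0.0159
0.182 7 [-0.0141  0.0331  0.1815] x -0.0173 0.0142
0.19 2 [0.0104 0.0309 0.1879] x 0.0081 0.0127
0.198 4 [0.0056 0.0305 0.1966] x -0.0193 0.0074
0.206 3 [0.006  0.0307 0.2043] x 0.0037 0.0072
0.214 5 [0.0019 0.0326 0.2158] x 0.0006 0.0055
0.222 2 [0.0014 0.0327 0.2235] x -0.0006 0.0033
0.23 3 [-0.002   0.0334  0.2309] x -0.0069 0.0021
0.238 5 [-0.0042  0.0361  0.2378] x -0.0044 0.0007
0.246 2 [-0.0075  0.0322  0.2491] x -0.0091 -0.006
0.254 3 [-0.0083  0.0346  0.2535] x -0.0098 -0.006
0.262 3 [-0.0115  0.0338  0.2639] x -0.013 -0.0101
0.27 1 [-0.0096  0.0342  0.2675] x -0.0096 -0.0096
zmin 0.16181903219260582
```

```bash
cat > hang.py <<'E'
from path import *
RY2=.171
OFF=R.from_euler('z',-.2).apply([.0041,.0007,.0743])  # handle rel TCP, tool-yaw frame
def tcph(hr,yaw): return rackw(hr)-R.from_euler('z',yaw).apply(OFF), tilt(yaw,np.radians(27),True)
def hnow():
    P,Q,_=pose(); z=Q.as_matrix()[:,2]; yaw=np.arctan2(z[1],z[0]); Rt=tilt(yaw,np.radians(27),True)
    return rackf(P+(Q*Rt.inv()).apply(R.from_euler('z',yaw).apply(OFF))),yaw,np.degrees(np.arcsin(-z[2]))
E
python3 - <<'E'
from hang import *
print(hnow())
q=np.array(pose()[2]['q'])
for hr,yaw in (([-.2,.11,.207],.35),([-.1,.0375,.207],.5),([-.0075,.0375,.207],.5),([-.005,.0375,.1685],.5)):
    p,Rt=tcph(hr,yaw); q,e=ik(p,Rt,q); print(hr,yaw,p.round(3),q.round(2),round(e,4))
p,Rt=tcph([-.1,.0375,.207],.5); plan(p,Rt)
E
```

```text
(array([-0.19486148,  0.12132026,  0.19891969]), np.float64(0.20134108732629408), np.float64(27.157049506028418))
[-0.2, 0.11, 0.207] 0.35 [0.439 0.28  0.133] [ 0.33  0.12  2.48  3.11  0.56 -1.55] 0.0
[-0.1, 0.0375, 0.207] 0.5 [0.549 0.224 0.133] [-0.06  0.23  2.33  2.24  0.65 -1.06] 0.0
[-0.0075, 0.0375, 0.207] 0.5 [0.64  0.239 0.133] [-0.01  0.37  2.11  2.22  0.58 -0.98] 0.0
[-0.005, 0.0375, 0.1685] 0.5 [0.643 0.239 0.094] [-0.01  0.47  2.09  2.31  0.63 -1.1 ] 0.0
t 23.3 pos [0.4414 0.2927 0.1246] q [ 0.52  0.2   2.4   3.66  0.59 -1.86] F [ 0.4 -0.2 -1.6] op 0.719
turn [ 0.0024 -0.2659 -0.138 ] rows>= 2.0108845478292996 | shift before [ 0.0888 -0.0493  0.078 ] after [ 0.1119 -0.0352  0.0513] rows 2.560888561952779
```

```bash
python3 -m pendant '[[[0,-0.009,-0.004,0,-0.0665,-0.0345,1],[0,0,0,0,-0.0665,-0.0345,1],[0,0,0,0,-0.0665,-0.0345,1],[0,0,0,0,-0.0665,-0.0345,1],[0.018,-0.005,0.009,0,0,0,1],[0.018,-0.005,0.009,0,0,0,1],[0.018,-0.005,0.009,0,0,0,1],[0.018,-0.005,0.009,0,0,0,1],[0.018,-0.004,0.009,0,0,0,1],[0.018,-0.003,0.009,0,0,0,1]]]';python3 -m pendant '[[[0,0,0,0,0,0,1],[0,0,0,0,0,0,1],[0,0,0,0,0,0,1]]]'
python3 - <<'E'
from hang import *
print(hnow())
p,Rt=tcph([-.07,.0375,.207],.5); plan(p,Rt)
E
python3 han.py w16; python3 hk.py w16
```

```text
time_s: 24.3
eef_pos: [0.5463, 0.2233, 0.1356]
eef_rot: [-0.446, 0.725, -0.448, 0.275]
wrist_force: [-0.4, 0.0, -0.6]
opening: 0.718
time_s: 24.6
eef_pos: [0.5447, 0.2244, 0.1358]
eef_rot: [-0.446, 0.725, -0.447, 0.275]
wrist_force: [-0.2, -0.2, -1.0]
opening: 0.716
(array([-0.1044038 ,  0.03837828,  0.21015755]), np.float64(0.46602805500010985), np.float64(26.85719479686963))
t 24.6 pos [0.5447 0.2244 0.1358] q [-0.04  0.2   2.34  2.31  0.62 -1.09] F [-0.2 -0.2 -1. ] op 0.716
turn [-0.0025 -0.0303 -0.0163] rows>= 0.23138004564203085 | shift before [ 0.0113 -0.0118  0.0303] after [ 0.0124 -0.0117  0.0299] rows 0.6889653422469955
[-0.036  0.204  2.342  2.313  0.622 -1.088] [0.54473952 0.22442052 0.13584754] 0.7162795552068404
5387 ztop 0.22084178989072525 top mean [0.65038641 0.24102971 0.21843495] ydir [0.97409333 0.22614637] yaw -1.3426765957396354 [2.09243698 1.1812971 ] mid 0.2250376152494788
rel TCP [0.10564689 0.01660919 0.08258741] tool [ 0.03252669 -0.11971808  0.05354817]
lean along x per z -0.08684008820940742
w16 1661
0.158 3 [-0.006   0.0353  0.1611] x -0.0078 -0.0053
0.166 191 [-0.0011  0.0355  0.1666] x -0.0168 0.0112
0.174 260 [-0.0157  0.0364  0.1742] x -0.0201 0.0134
0.182 278 [-0.0186  0.0367  0.1822] x -0.0226 0.013
0.19 261 [0.005  0.0368 0.1893] x -0.0231 0.0103
0.198 161 [0.0046 0.0365 0.198 ] x 0.002 0.0078
0.206 189 [0.0023 0.0365 0.2061] x -0.0001 0.0063
0.214 188 [-1.000e-04  3.660e-02  2.143e-01] x -0.0026 0.003
0.222 130 [-0.0021  0.0367  0.2204] x -0.0043 0.0023
zmin 0.1608006241297753
```

View pics/w16.png

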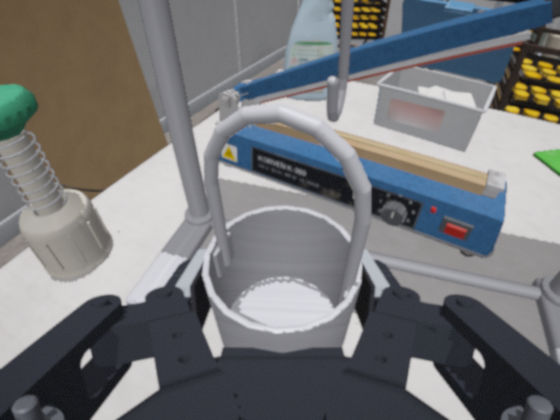

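Run:
```python
from hang import *
p,Rt=tcph([-.045,.0368,.207],.5); plan(p,Rt)
```

```text
t 24.65 pos [0.5447 0.2245 0.136 ] q [-0.04  0.2   2.34  2.31  0.62 -1.09] F [-0.6 -0.3 -0.6] op 0.717
turn [-0.0028 -0.0301 -0.016 ] rows>= 0.2298643109082084 | shift before [ 0.0196 -0.0223  0.0514] after [ 0.0215 -0.0221  0.0508] rows 1.1878426280210275
```

```bash
python3 -m pendant '[[[0,0,0,-0.003,-0.03,-0.016,1],[0.0055,-0.0055,0.0127,0,0,0,1],[0.0055,-0.0055,0.0127,0,0,0,1],[0.0055,-0.0055,0.0127,0,0,0,1],[0.005,-0.0055,0.0127,0,0,0,1],[0,0,0,0,0,0,1],[0,0,0,0,0,0,1],[0,0,0,0,0,0,1]]]'
cat > hm.py <<'E'
from hang import *
import sys
h,yaw,td=hnow(); print('model handle',h.round(4),yaw.round(3),td.round(2),pose()[2]['wrist_force'].round(1))
tag=sys.argv[1]; grab('wrist',tag); v=V(tag);C=v.cloud();F=rackf(C.reshape(-1,3)).reshape(C.shape)
m=(v.d>.04)&(abs(F[...,0]-h[0])<.02)&(abs(F[...,1]-h[1])<.034)&(F[...,2]>h[2]-.025)&(F[...,2]<h[2]+.012)
m&=~((abs(F[...,1]-.0368)<.006)&(F[...,0]>h[0]+.006))
X=F[m]; b=np.polyfit(X[:,1],X[:,0],1); print('handle n',len(X),'zmax',X[:,2].max(),'x at centre',np.polyval(b,h[1]),'slope',b[0],'y range',X[:,1].min(),X[:,1].max())
T=X[X[:,2]>X[:,2].max()-.003]; print('top',T.mean(0))
E
python3 hm.py w17; python3 hk.py w17
python3 - <<'E'
from h import *
grab('scene','s17')
cv2.imwrite('pics/s17z.png',cv2.resize(V('s17').im[110:250,180:320,::-1],None,fx=4,fy=4,interpolation=2))
E
```

```text
time_s: 25.45
eef_pos: [0.6035, 0.2319, 0.133]
eef_rot: [-0.449, 0.733, -0.435, 0.267]
wrist_force: [0.1, -0.9, -1.6]
opening: 0.71
model handle [-0.0451  0.0365  0.2073] 0.499 26.98 [ 0.1 -0.9 -1.6]
handle n 4537 zmax 0.21028798350356412 x at centre -0.045734387147840255 slope 0.03259905644446309 y range 0.007955287163101966 0.06332009757390718
top [-0.04520649  0.03532234  0.20828548]
w17 7417
0.15 1244 [-0.0307  0.0346  0.1471] x -0.0499 -0.0126
0.158 410 [-0.0459  0.0117  0.1583] x -0.0482 -0.0049
0.166 882 [-0.0438  0.0356  0.166 ] x -0.0482 0.0099
0.174 578 [-0.0443  0.0385  0.1735] x -0.048 0.0129
0.182 669 [-0.0205  0.0384  0.1824] x -0.0466 0.0131
0.19 627 [-0.0217  0.0385  0.1892] x -0.0467 0.0111
0.198 266 [0.0046 0.036  0.1982] x -0.0438 0.0084
0.206 317 [0.0023 0.0362 0.2062] x -0.0002 0.0061
0.214 367 [-1.000e-04  3.620e-02  2.138e-01] x -0.003 0.0041
0.222 427 [-0.0024  0.0363  0.2222] x -0.0049 0.0025
0.23 66 [-0.0037  0.0369  0.2267] x -0.0049 -0.001
zmin 0.14000029067799838
```

View pics/w17.png

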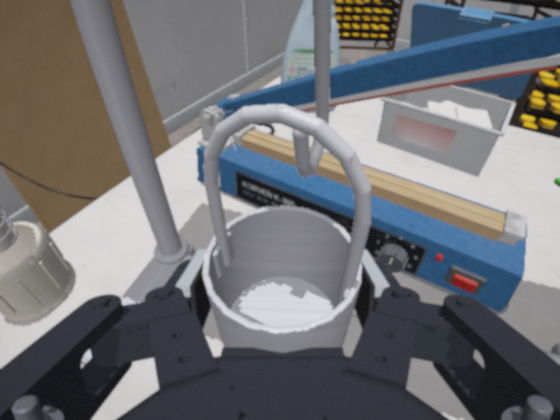

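View pics/s17z.png

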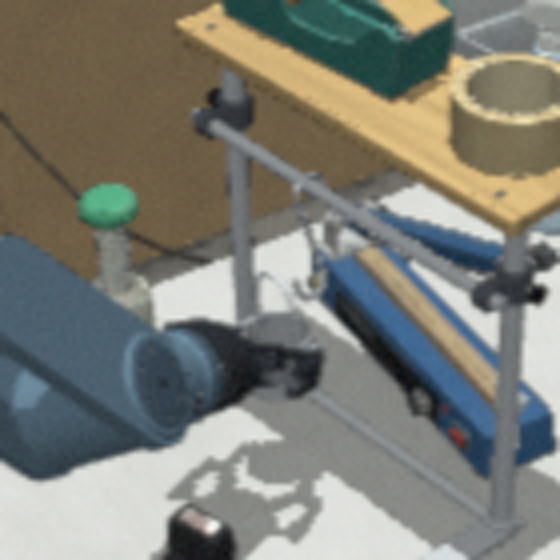

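Run:
```python
from hang import *
P,Q,_=pose(); r=R.from_euler('z',RY)
plan(P+r.apply([.037,.001,-.001])); print(Q.inv().apply(r.apply([.0025,0,-.030])))
```

```text
t 25.55 pos [0.6039 0.2316 0.1333] q [-0.03  0.31  2.2   2.23  0.61 -1.02] F [-1.1  0.2 -1.9] op 0.717
turn [0. 0. 0.] rows>= 0.0 | shift before [ 0.0113 -0.0151  0.0319] after [ 0.0113 -0.0151  0.0319] rows 0.7405403432629445
[0.00080973 0.02567067 0.01570385]
```

```bash
python3 -m pendant '[[[0.0019,-0.0025,0.0053,0,0,0,1],[0.0019,-0.0025,0.0053,0,0,0,1],[0.0019,-0.0025,0.0053,0,0,0,1],[0.0019,-0.0025,0.0053,0,0,0,1],[0.0019,-0.0025,0.0053,0,0,0,1],[0.0019,-0.0025,0.0053,0,0,0,1],[0,0,0,0,0,0,1],[0,0,0,0,0,0,1],[0,0,0,0,0,0,1]]]'; python3 hm.py w18; python3 hk.py w18
python3 - <<'E'
from h import *
grab('scene','s18')
cv2.imwrite('pics/s18z.png',cv2.resize(V('s18').im[110:250,180:320,::-1],None,fx=4,fy=4,interpolation=2))
E
```

```text
time_s: 26.45
eef_pos: [0.6409, 0.2382, 0.1323]
eef_rot: [-0.449, 0.733, -0.435, 0.267]
wrist_force: [-0.6, 0.2, -0.4]
opening: 0.71
model handle [-0.0073  0.0368  0.2066] 0.499 26.94 [-0.6  0.2 -0.4]
handle n 5229 zmax 0.21857722919985456 x at centre -0.009336044635885728 slope 0.014297772511543003 y range 0.008264934941983257 0.0634152348197458
top [-0.00179771  0.03649901  0.2175092 ]
w18 9347
0.15 2375 [-0.0253  0.0362  0.1468] x -0.0377 0.0246
0.158 704 [-0.0092  0.0603  0.1567] x -0.0433 0.0022
0.166 1221 [-0.0055  0.0353  0.166 ] x -0.0166 0.0112
0.174 756 [-0.0063  0.037   0.1729] x -0.0182 0.0127
0.182 545 [-0.0046  0.0585  0.182 ] x -0.0088 0.0129
0.19 529 [0.0058 0.038  0.1895] x -0.0089 0.0106
0.198 70 [0.0052 0.0365 0.195 ] x 0.0039 0.0069
zmin 0.140000625744609
```

View pics/w18.png

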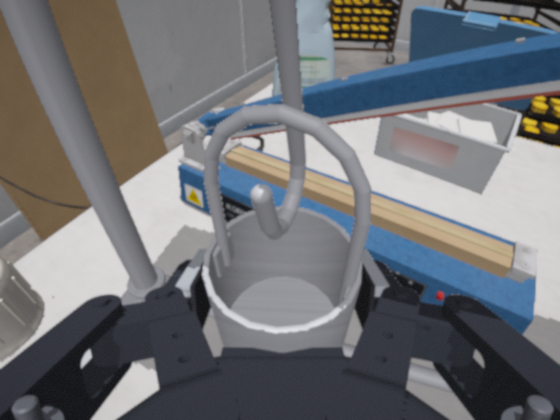

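View pics/s18z.png

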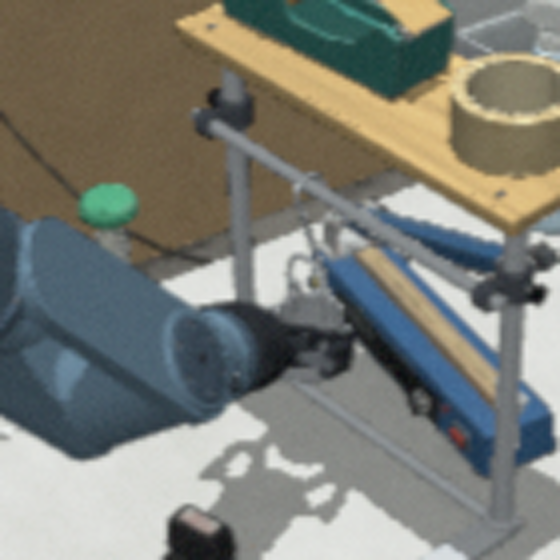

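The handle at (285,110) is now between the shank behind and the lower tip at (262,195) in front. Lowering.

```bash
python3 -m pendant '[[[0,0.0051,0.0031,0,0,0,1],[0,0.0051,0.0031,0,0,0,1],[0,0.0051,0.0031,0,0,0,1],[0,0.0051,0.0031,0,0,0,1],[0,0.0051,0.0031,0,0,0,1],[0,0,0,0,0,0,1],[0,0,0,0,0,0,1],[0,0,0,0,0,0,1]]]'; python3 hm.py w19
```

```text
time_s: 27.35
eef_pos: [0.6433, 0.2393, 0.103]
eef_rot: [-0.45, 0.733, -0.435, 0.268]
wrist_force: [0.2, 0.9, -0.4]
opening: 0.718
model handle [-0.0047  0.0375  0.1773] 0.498 26.9 [ 0.2  0.9 -0.4]
handle n 6368 zmax 0.1892957387764774 x at centre -0.009626711000042913 slope -0.025442149237136443 y range 0.008860046247350102 0.06419171698952297
top [-0.02112021  0.03650824  0.18793298]
```

View pics/w19.png

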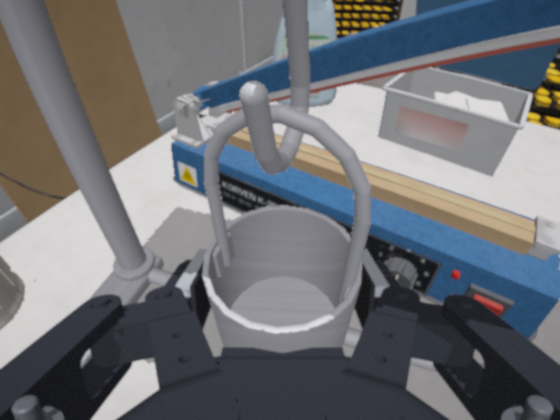

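```bash
python3 -m pendant '[[[0,0.0026,0.0016,0,0,0,1],[0,0.0026,0.0016,0,0,0,1],[0,0,0,0,0,0,1],[0,0,0,0,0,0,1]]]';python3 -m pendant '[[[0,0.0018,0.0009,0,0,0,1],[0,0,0,0,0,0,1],[0,0,0,0,0,0,1]]]';python3 -m pendant '[[[0,0.0009,0.0005,0,0,0,1],[0,0,0,0,0,0,1],[0,0,0,0,0,0,1]]]'; python3 hm.py w20
```

```text
time_s: 27.8
eef_pos: [0.6435, 0.2395, 0.0965]
eef_rot: [-0.449, 0.733, -0.435, 0.267]
wrist_force: [0.1, 0.4, -0.7]
opening: 0.711
time_s: 28.1
eef_pos: [0.6436, 0.2395, 0.0946]
eef_rot: [-0.45, 0.733, -0.435, 0.267]
wrist_force: [0.5, -0.3, -1.1]
opening: 0.713
time_s: 28.4
eef_pos: [0.6437, 0.2396, 0.0937]
eef_rot: [-0.45, 0.733, -0.435, 0.268]
wrist_force: [-0.2, -0.5, -0.8]
opening: 0.719
model handle [-0.0043  0.0376  0.168 ] 0.498 26.91 [-0.2 -0.5 -0.8]
handle n 5584 zmax 0.18001573674460655 x at centre -0.007998255551908987 slope -0.004906902697715816 y range 0.009084587073402922 0.06439380911014478
top [-0.01864064  0.03641602  0.17859523]
```

```bash
for i in 1; do python3 -m pendant '[[[0,0.0009,0.0005,0,0,0,1],[0,0,0,0,0,0,1],[0,0,0,0,0,0,1]]]';python3 -m pendant '[[[0,0.0009,0.0005,0,0,0,1],[0,0,0,0,0,0,1],[0,0,0,0,0,0,1]]]'; python3 -m pendant '[[[0,0.0009,0.0005,0,0,0,1],[0,0,0,0,0,0,1],[0,0,0,0,0,0,1]]]'; done; python3 hm.py w21
```

```text
time_s: 28.75
eef_pos: [0.6442, 0.2396, 0.0933]
eef_rot: [-0.45, 0.733, -0.435, 0.268]
wrist_force: [0.2, -0.0, 1.5]
opening: 0.716
time_s: 29.05
eef_pos: [0.6447, 0.2397, 0.093]
eef_rot: [-0.451, 0.732, -0.434, 0.268]
wrist_force: [-0.1, 0.7, 5.6]
opening: 0.715
time_s: 29.35
eef_pos: [0.6453, 0.2399, 0.0928]
eef_rot: [-0.451, 0.732, -0.434, 0.269]
wrist_force: [-0.4, -0.1, 7.9]
opening: 0.719
model handle [-0.003   0.0376  0.1672] 0.498 26.63 [-0.4 -0.1  7.9]
handle n 5526 zmax 0.17915843347811414 x at centre -0.006549137158413057 slope -0.002968836235735756 y range 0.009173843154582407 0.06399342883675906
top [-0.01732019  0.03646175  0.17768926]
```

View pics/w21.png

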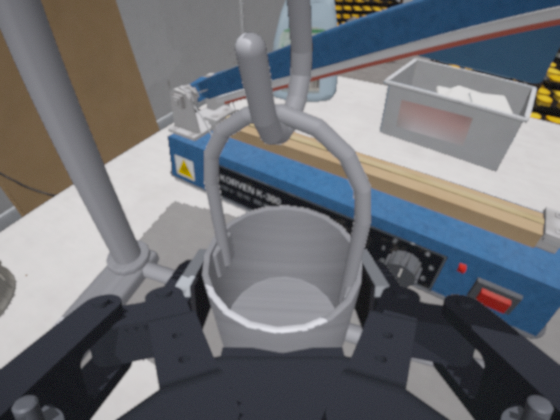

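```bash
python3 -m pendant '[[[0,-0.0018,-0.0009,0,0,0,1],[0,0,0,0,0,0,1],[0,0,0,0,0,0,1]]]'; python3 -m pendant '[[[0,0,0,0,0,0,0.2],[0,0,0,0,0,0,-0.2],[0,0,0,0,0,0,-0.5],[0,0,0,0,0,0,-0.7],[0,0,0,0,0,0,-0.9],[0,0,0,0,0,0,-1],[0,0,0,0,0,0,-1],[0,0,0,0,0,0,-1]]]'; python3 hm.py w22
```

```text
time_s: 29.7
eef_pos: [0.6441, 0.2397, 0.0931]
eef_rot: [-0.45, 0.733, -0.435, 0.268]
wrist_force: [1.0, -0.5, 5.0]
opening: 0.715
time_s: 30.5
eef_pos: [0.6437, 0.2396, 0.0924]
eef_rot: [-0.449, 0.733, -0.435, 0.267]
wrist_force: [0.4, -0.4, 0.4]
opening: 0.996
model handle [-0.0043  0.0376  0.1667] 0.498 26.94 [ 0.4 -0.4  0.4]
handle n 5362 zmax 0.17873647370817322 x at centre -0.004219369381779271 slope 0.0038992657239515015 y range 0.009054277884854049 0.06482275132260994
top [-0.01530151  0.03650378  0.1772378 ]
```

View pics/w22.png

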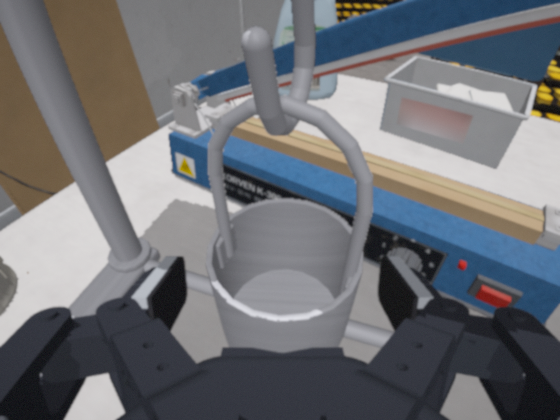

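```bash
python3 -m pendant '[[[0,0,-0.006,0,0,0,-1],[0,0,-0.01,0,0,0,-1],[0,0,-0.012,0,0,0,-1],[0,0,-0.012,0,0,0,-1],[0,0,-0.012,0,0,0,-1],[0,0,-0.015,0,0,0,-1],[0,0,-0.015,0,0,0,-1],[0,0,-0.015,0,0,0,-1],[0,0,-0.015,0,0,0,-1],[0,0,-0.015,0,0,0,-1]]]'; python3 -m pendant '[[[0,0,0,0,0,0,-1],[0,0,0,0,0,0,-1],[0,0,0,0,0,0,-1],[0,0,0,0,0,0,-1],[0,0,0,0,0,0,-1],[0,0,0,0,0,0,-1],[0,0,0,0,0,0,-1],[0,0,0,0,0,0,-1],[0,0,0,0,0,0,-1],[0,0,0,0,0,0,-1]]]'
python3 - <<'E'
from h import *
grab('wrist','w23');grab('scene','s23')
cv2.imwrite('pics/s23z.png',cv2.resize(V('s23').im[110:250,180:320,::-1],None,fx=4,fy=4,interpolation=2))
E
```

```text
time_s: 31.55
eef_pos: [0.5431, 0.185, 0.1506]
eef_rot: [-0.449, 0.733, -0.435, 0.268]
wrist_force: [1.1, 0.3, 0.4]
opening: 0.995
time_s: 32.55
eef_pos: [0.5443, 0.1854, 0.1501]
eef_rot: [-0.45, 0.733, -0.435, 0.268]
wrist_force: [0.1, -0.4, -0.1]
opening: 1.0
```

View pics/w23.png

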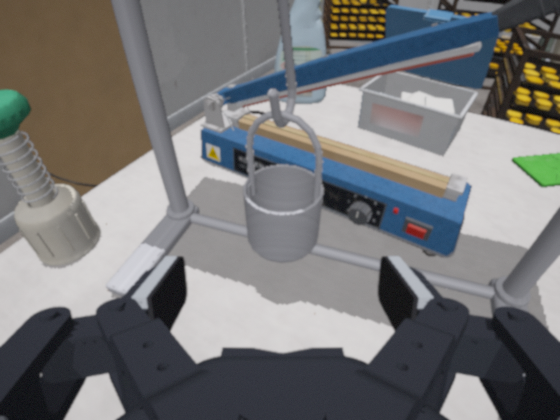

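View pics/s23.png

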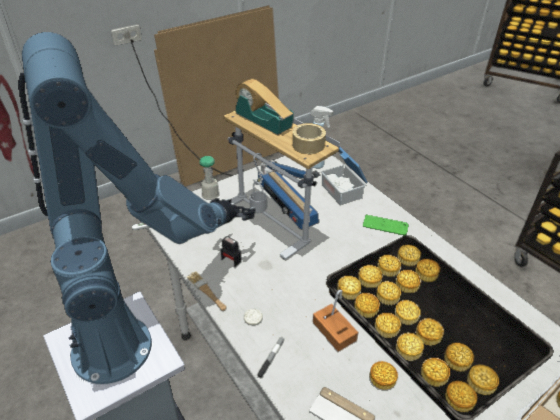

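The pail hangs from the hook at (280,110)–(285,250). The narrow hook is still in the block at (340,300), and the stamp stands at (231,250). I'll check settling and disturbances before handing in.

```bash
python3 -m pendant '[[[0,0,0,0,0,0,-1],[0,0,0,0,0,0,-1],[0,0,0,0,0,0,-1],[0,0,0,0,0,0,-1],[0,0,0,0,0,0,-1],[0,0,0,0,0,0,-1],[0,0,0,0,0,0,-1],[0,0,0,0,0,0,-1],[0,0,0,0,0,0,-1],[0,0,0,0,0,0,-1]]]'>/dev/null
python3 - <<'E'
from h import *
P,Q,o=pose(); print(o['time_s'],o['wrist_force'])
grab('wrist','w24');grab('wrist','w24b');grab('scene','s24')
for t in ('w23','w24','w24b'):
    v=V(t);C=v.cloud();F=rackf(C.reshape(-1,3)).reshape(C.shape)
    m=(abs(F[...,0]+.003)<.045)&(abs(F[...,1]-.037)<.04)&(F[...,2]>.045)&(F[...,2]<.15)&(v.d>.08)
    X=F[m]; top=X[(X[:,2]>.102)&(X[:,2]<.114)]
    g=cv2.cvtColor(v.im,cv2.COLOR_RGB2GRAY)
    print(t,m.sum(),X.mean(0).round(4),'zmin',X[:,2].min().round(4),'rim',top.min(0).round(4),top.max(0).round(4))
a=V('s23').im.astype(int);b=V('s24').im.astype(int);c=V('scene0').im.astype(int)
print('diff pail area',abs(a-b)[180:215,240:280].mean())
for n,(x0,y0,x1,y1) in dict(stamp=(218,232,246,268)).items(): print(n,abs(b-c)[y0:y1,x0:x1].mean())
for tag in ('scene0','s24'):
    v=V(tag);C=v.cloud()
    m=(abs(C[...,0]-.459)<.06)&(abs(C[...,1]-.105)<.06)&(C[...,2]>.085)&(C[...,2]<.115)&(v.d>0); print(tag,'stamp',C[m].mean(0).round(3),m.sum())
    m=(abs(C[...,0]-.595)<.03)&(abs(C[...,1]+.277)<.02)&(C[...,2]>.06)&(C[...,2]<.15); print('narrow',C[m].mean(0).round(3),C[m][:,2].max().round(3),m.sum())
E
python3 hk.py w24
```

```text
33.65 [ 0.45327826 -0.29003165 -0.23120825]
w23 6962 [-0.0054  0.0355  0.0903] zmin 0.0521 rim [-0.0328  0.0058  0.102 ] [0.0292 0.0672 0.1139]
w24 6959 [-0.0053  0.0356  0.0903] zmin 0.0526 rim [-0.0331  0.0058  0.102 ] [0.0292 0.0671 0.114 ]
w24b 6954 [-0.0054  0.0355  0.0902] zmin 0.0528 rim [-0.0328  0.0057  0.102 ] [0.0299 0.0669 0.114 ]
diff pail area 1.9928571428571429
stamp 20.750330687830687
scene0 stamp [0.457 0.103 0.094] 128
narrow [ 0.594 -0.279  0.105] 0.132 59
s24 stamp [0.457 0.102 0.095] 126
narrow [ 0.594 -0.279  0.105] 0.135 59
w24 2254
0.15 163 [-0.0029  0.0156  0.1502] x -0.0059 0.0
0.158 223 [-0.0028  0.021   0.1588] x -0.0071 0.0021
0.166 465 [-0.0027  0.0345  0.1664] x -0.0149 0.0135
0.174 209 [-0.0013  0.0358  0.1739] x -0.0178 0.0153
0.182 203 [-0.0153  0.0358  0.1819] x -0.0205 0.0148
0.19 190 [-0.0164  0.0361  0.1891] x -0.0213 0.0116
0.198 112 [0.0063 0.0358 0.198 ] x 0.004 0.0098
0.206 121 [0.0037 0.0359 0.2062] x 0.001 0.0083
0.214 132 [0.0013 0.036  0.2141] x -0.0012 0.0052
0.222 151 [-0.0012  0.0359  0.2221] x -0.0041 0.003
0.23 173 [-0.0037  0.0361  0.2301] x -0.0066 0.0011
0.238 3 [-0.0058  0.0356  0.2341] x -0.0071 -0.0048
zmin 0.1400464259228987
```

```bash
python3 -c "
from bench import ctrl
print(ctrl.hand_in())"
```

```text
the job is handed in; nothing more can be done
None
```

I hung the wide-topped S-hook over the rail, then hung the pail in its lower bend, and handed the job in at about 34 s of the 72 s allowed.

1. **Hook:** I took it out of the block and lowered it over the rail about 37 mm left of the middle, then pulled it down to about 11 N. I released it with about 6 N still on the wrist, and it hung by itself.
2. **Pail:** I picked it up by its body and lowered the handle into the lower bend until the wrist read about 8 N. I eased that to about 5 N, opened the fingers and backed away about 0.11 m.

**Last checks before handing in:**
- **Hook:** it was on the rail between the clamps, leaning about 17° (0.30 rad, limit 0.45). The free lean in the brief is 13°.
- **Pail:** it was level to the eye and unchanged within 1 mm between pictures about 1 s apart. Its base was about 52 mm above the bench, with the handle in the bottom of the bend.
- **Bystanders:** the stamp and the narrow hook measured within about 1 mm of where they started. One picture comparison around the stamp did differ, and I put that down to the arm's shadow.
- **Robot:** it was touching nothing, with wrist force near zero.

No check failed. The wrist camera read heights about 1.5 mm high against the block, which did not matter because I placed the hook and pail by relative measurements and feel. The hand-in gave no verdict.

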